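# Strip the dryer's lint trap and start the fan to clear the duct

## Task

The vent fan is running with its knob pulled out: push the knob fully home to stop it, then take the lint canister apart one part at a time - lid first, then the tall fine strainer, then the wide coarse strainer - and set each one down on its own, upright, on the drip tray. Lift every lint screen up out of the slotted rack and put it in the wash tub (before, between or after the strainers, as you like, while the fan is stopped). When the canister and rack are empty, pull the fan knob fully out so that the fan blows the duct clear, and leave the other things on the counter undisturbed.

Things in the scene. Friction and masses are not known exactly. Their poses are not given: they have to be found in the camera images.
- fan_knob (a joint): push-pull knob of the vent fan, m: 0 = fully home (fan off), 0.034 = fully out against its stop (fan on). It slides level and stays where it is left; about 4 N of friction moves it.
- knob_grip (a point): centre of the white round knob (34 mm across, 26 mm long along its slide axis, 72 mm above the counter), on the front of the fan box (white box 150 x 150 x 110 mm high). The point's x axis points into the box: pushing home moves the knob along +x, pulling out along -x. With the knob home its rear face stands about 29 mm clear of the box. It can be gripped from above across its width, point y.
- canister: fixed squat aluminium cup, 92 mm outside diameter, 36 mm high, bore 78 mm, inner floor 6 mm up. Origin: centre of its underside. The strainers stand in it.
- lid: white cap on top of the fine strainer: a plug 34 mm across and 8 mm high below (sits loosely in the strainer's mouth), a disc 62 mm across and 5 mm thick, then a round grip 24 mm across and 24 mm high. Origin: centre of the plug's underside, z up; total height 37 mm, the grip spans 13 to 37 mm. Alone it stands on its plug.
- fine: fine strainer: white perforated straight-sided open cup, 48 mm outside diameter, 84 mm high, wall 4 mm. Origin: centre of its underside, z up. Stands loosely inside the coarse strainer on its floor (4 mm thick) and rises 28 mm above its rim.
- coarse: coarse strainer: white perforated straight-sided open cup, 66 mm outside diameter, 60 mm high, wall 4 mm. Origin: centre of its underside, z up. Stands loosely in the canister on its floor and rises 30 mm above its rim.
- tray: fixed steel drip tray 150 mm (its x) by 270 mm (its y), rim 12 mm high and 5 mm thick, inner floor 5 mm above the counter. Origin: centre of its underside. Holds lid and strainers side by side.
- rack: fixed white rack with four slots side by side along its y, at y = -60, -20, 20 and 60 mm; each slot is 8 mm wide, 100 mm long (along x) and 46 mm deep, its floor 8 mm and the rack's top 54 mm above the counter. Origin: centre of its underside.
- tub: grey open wash tub, loose, 150 mm (its x) by 200 mm (its y) by 55 mm high, walls and floor 4 mm. Origin: centre of its underside. Screens may lie or lean in it in any way.
- screen1: lint screen: flat white-framed mesh panel 90 mm wide (x), 5 mm thick (y), 90 mm tall, with a grip tab on its top edge 42 mm wide, 9 mm thick and 18 mm high (total height 108 mm). Origin: middle of its lower edge, z towards the tab. Starts upright in the rack slot at y = -60 mm, its lower edge on the slot floor; may be absent.
- screen1_mid (a point): middle of that screen, 54 mm above its lower edge
- screen2: lint screen: flat white-framed mesh panel 90 mm wide (x), 5 mm thick (y), 90 mm tall, with a grip tab on its top edge 42 mm wide, 9 mm thick and 18 mm high (total height 108 mm). Origin: middle of its lower edge, z towards the tab. Starts upright in the rack slot at y = -20 mm, its lower edge on the slot floor; may be absent.
- screen2_mid (a point): middle of that screen, 54 mm above its lower edge
- screen3: lint screen: flat white-framed mesh panel 90 mm wide (x), 5 mm thick (y), 90 mm tall, with a grip tab on its top edge 42 mm wide, 9 mm thick and 18 mm high (total height 108 mm). Origin: middle of its lower edge, z towards the tab. Starts upright in the rack slot at y = 20 mm, its lower edge on the slot floor; may be absent.
- screen3_mid (a point): middle of that screen, 54 mm above its lower edge
- screen4: lint screen: flat white-framed mesh panel 90 mm wide (x), 5 mm thick (y), 90 mm tall, with a grip tab on its top edge 42 mm wide, 9 mm thick and 18 mm high (total height 108 mm). Origin: middle of its lower edge, z towards the tab. Starts upright in the rack slot at y = 60 mm, its lower edge on the slot floor; may be absent.
- screen4_mid (a point): middle of that screen, 54 mm above its lower edge
- stain_bottle: small white bottle, 34 mm across, 85 mm high, beside the fan; leave alone. Origin: centre of its underside.
- tape_roll: roll of foil tape, 64 mm across, 40 mm high; leave alone. Origin: centre of its underside.
- scoop_cup: clear measuring cup, 60 mm across, 60 mm high; leave alone. Origin: centre of its underside.

How it is judged:
On the way, in this order (a step that is already met when the one before it is completed fails the run):
1. fan stopped: knob fully home, nested parts still in the canister (value of joint fan_knob below 0.006 m and horizontal distance between each of fine, coarse and canister below 0.015 m and z of each of fine, coarse in the frame of canister below 0.02 m), for 0.2 s.
2. lid released on the tray, grip up, both strainers still in the canister, fan off (all of step 1 and x of lid in the frame of tray between -0.07 and 0.07 m and y of lid in the frame of tray between -0.13 and 0.13 m and z of lid in the frame of tray below 0.012 m and angle between lid's own z axis and vertical below 0.2 rad and linear speed of lid below 0.05 m/s and contact force between lid and the fingers below 0.2 N), for 0.2 s.
3. fine strainer released upright on the tray, coarse strainer still in the canister, fan off (value of joint fan_knob below 0.006 m and x of lid in the frame of tray between -0.07 and 0.07 m and y of lid in the frame of tray between -0.13 and 0.13 m and z of each of lid, fine in the frame of tray below 0.012 m and angle between each of lid, fine's own z axis and vertical below 0.2 rad and linear speed of each of lid, fine below 0.05 m/s and contact force between each of lid, fine and the fingers below 0.2 N and x of fine in the frame of tray between -0.07 and 0.07 m and y of fine in the frame of tray between -0.13 and 0.13 m and horizontal distance between coarse and canister below 0.015 m and z of coarse in the frame of canister below 0.02 m), for 0.2 s.
4. coarse strainer also released upright on the tray and every screen in the tub, fan still off (value of joint fan_knob below 0.006 m and x of lid in the frame of tray between -0.07 and 0.07 m and y of lid in the frame of tray between -0.13 and 0.13 m and z of each of lid, fine, coarse in the frame of tray below 0.012 m and angle between each of lid, fine, coarse's own z axis and vertical below 0.2 rad and linear speed of each of lid, fine, coarse, screen1, screen2, screen3, screen4 below 0.05 m/s and contact force between each of lid, fine, coarse, screen1, screen2, screen3, screen4 and the fingers below 0.2 N and x of fine in the frame of tray between -0.07 and 0.07 m and y of fine in the frame of tray between -0.13 and 0.13 m and x of coarse in the frame of tray between -0.07 and 0.07 m and y of coarse in the frame of tray between -0.13 and 0.13 m and horizontal distance between fine and coarse above 0.05 m and x of screen1_mid in the frame of tub between -0.072 and 0.072 m and y of screen1_mid in the frame of tub between -0.097 and 0.097 m and z of each of screen1_mid, screen2_mid, screen3_mid, screen4_mid in the frame of tub below 0.075 m and x of screen2_mid in the frame of tub between -0.072 and 0.072 m and y of screen2_mid in the frame of tub between -0.097 and 0.097 m and x of screen3_mid in the frame of tub between -0.072 and 0.072 m and y of screen3_mid in the frame of tub between -0.097 and 0.097 m and x of screen4_mid in the frame of tub between -0.072 and 0.072 m and y of screen4_mid in the frame of tub between -0.097 and 0.097 m), for 0.2 s.
5. fan started: knob fully out (value of joint fan_knob above 0.029 m), for 0.2 s.
At the end, for the whole second after the job is handed in: Lid and both strainers stand released and upright (0.2 rad) in the tray, strainer axes over 50 mm apart; the middle of every screen is within the tub's outline, under 75 mm above its underside, at rest; the knob is out by more than 29 mm (x of lid in the frame of tray between -0.07 and 0.07 m and y of lid in the frame of tray between -0.13 and 0.13 m and z of each of lid, fine, coarse in the frame of tray below 0.012 m and angle between each of lid, fine, coarse's own z axis and vertical below 0.2 rad and linear speed of each of lid, fine, coarse, screen1, screen2, screen3, screen4 below 0.05 m/s and contact force between each of lid, fine, coarse, screen1, screen2, screen3, screen4 and the fingers below 0.2 N and x of fine in the frame of tray between -0.07 and 0.07 m and y of fine in the frame of tray between -0.13 and 0.13 m and x of coarse in the frame of tray between -0.07 and 0.07 m and y of coarse in the frame of tray between -0.13 and 0.13 m and horizontal distance between fine and coarse above 0.05 m and x of screen1_mid in the frame of tub between -0.072 and 0.072 m and y of screen1_mid in the frame of tub between -0.097 and 0.097 m and z of each of screen1_mid, screen2_mid, screen3_mid, screen4_mid in the frame of tub below 0.075 m and x of screen2_mid in the frame of tub between -0.072 and 0.072 m and y of screen2_mid in the frame of tub between -0.097 and 0.097 m and x of screen3_mid in the frame of tub between -0.072 and 0.072 m and y of screen3_mid in the frame of tub between -0.097 and 0.097 m and x of screen4_mid in the frame of tub between -0.072 and 0.072 m and y of screen4_mid in the frame of tub between -0.097 and 0.097 m and value of joint fan_knob above 0.029 m); the robot touches nothing.
It fails at once if the small bottle is knocked over or moved by more than 60 mm (distance of stain_bottle from where it was at the start of the episode above 0.06 m or angle between stain_bottle's own z axis and vertical above 0.6 rad).
It fails at once if the tape roll is knocked over or moved by more than 60 mm (distance of tape_roll from where it was at the start of the episode above 0.06 m or angle between tape_roll's own z axis and vertical above 0.6 rad).
It fails at once if the clear cup is knocked over or moved by more than 60 mm (distance of scoop_cup from where it was at the start of the episode above 0.06 m or angle between scoop_cup's own z axis and vertical above 0.6 rad).
Of screen1, screen2, screen3, screen4 only 2 to 4 are there at a start; the rules pass over those that are not, and their reading is None.
At some moment in a run one of tub may be knocked a few centimetres aside while the robot is not near it.
It also fails if it takes over 210 s, if anything falls off the work surface, if the arm or the gripper's body presses on something with over 40 N, if the wrist force passes 120 N, or if a joint passes its speed limit or range.

## Robot

A 7-joint arm with a two-finger parallel gripper is mounted at the origin on the work surface. World frame = base frame: x ahead of the robot, y to its left, z up, the work surface at z = 0. Lengths are in m, angles in rad, forces in N, time in s.
With the tool pointing down it reaches from about 0.4 to 0.85 m from the base axis. Payload 10.4 kg.
Tool frame: the origin (TCP) lies on the front face of the gripper's body, between the roots of the fingers; the fingertips stand 73 mm ahead of it and the grasp point (between the pads) lies 54 mm ahead of it; z points along the fingers, y is the line along which they close (so a half turn about z gives the same grasp; the last joint's range is limited). The gripper opens to 85 mm and grips with 20 to 120 N. Pads are 22 mm wide; open, the fingers measure 114 mm over their backs; the gripper's body (76 mm by 85 mm) begins 54 mm behind the grasp point. The pads swing forward as they close: fully open they stand 13 mm farther back than shut.
Start: joints at [-1.176, 0.332, -0.065, 1.46, 0.022, 1.35, -0.088], TCP at [0.254, 0.571, 0.304] pointing down, gripper open.
Joint ranges: [-2.6, 2.6], [-0.5, 2.12], [-1.47, 1.34], [0.16, 2.42], [-1.27, 4.41], [0.06, 2.06], [-2.6, 2.6]. Speed limits (rad/s): [2.22, 2.22, 2.79, 2.79, 3.14, 3.14, 3.14].

## Interface

Orientations are given as a unit quaternion [x, y, z, w].
In Python, from workcell import manip gives the robot as it stands.
- The arm moves only by the shell command python3 -m jog 'ROWS' [FORCE]. ROWS is JSON, a list of rows, each an object with "grip": the gripper command: -1 is fully open, 1 is shut, values between are in proportion; "slide": the shift along the tool's x, y, z in cm, a list of three; "yaw": the turn about the tool's z in rad. A call has 1 to 8 rows; each row shifts and turns the commanded pose from where the row before left it, along the tool's axes as they then stand; what a row does not reach is not made up. A row lasts 1/10 s, in which the tool goes at most 50 mm and 8.59 degrees, less where a joint would pass 70% of its speed; a pose out of reach is approached as far as the arm can. A call with a gripper value outside its range is refused whole. The fingers move at their own pace and stop on an object; FORCE is the grip in N (left out, the last holds). Time passes only in rows, so rows that do not move let the fingers close. It gives the time, the measured TCP pose, the force, the opening and the grip force at its end, in the units of the state.
- manip.get_obs(): the state, without advancing time (a new reading comes with each control period).
- manip.camera(name): name is "scene" or "side" or "wrist"; returns the picture (384x512x3 uint8, blue, green, red); there is no depth.
- manip.calibration(name): a dict with "vfov" (degrees; the focal length in pixels is half the picture's height over the tangent of half this angle, whatever the lens; pixels are square), "cx", "cy" (the principal point, pixels), "camera_from_world" (4x4, takes a point from world to camera coordinates). Camera axes: x right, y down, z forward; pixel columns grow to the right and rows downward; lengths in m; the calibration is good to about 2 mm. A picture is of the moment at which its call begins: read the wrist's pose just before it. calibration takes no time and is no camera call; for the wrist camera it gives the pose at the moment of the call.
- manip.hand_in(): hands the job in; it is judged then, once.
Trained networks look in the newest picture that a camera, given by its name, has taken for a name from the list of things; names that differ only in an ending like _2 or _b are one class to them, and where a whole thing is asked for, a point or a joint stands for the part that bears it (a point fixed in the world has none). Each returns a list of dicts, best first, with "conf" (0 to 1); they miss things now and then, are a little off and sometimes report something else, mostly with a low value. They report only what shows in the picture. A call takes as long as a camera call.
- manip.masks_of(thing, camera): "region" (384x512 bool, what is visible of it) and "centre" ([column, row] in pixels, amid what is visible of it).
The state is a dict: "clock": time; "joint_pos": joint angles; "joint_velocities": joint speeds; "tau": joint torques, N m; "position": TCP position; "ee_rot": TCP orientation; "ft_force": force on the tool from outside, world axes, zero at the start; "torque": the same for the moment, N m; "grip_width": opening from 0.0 (shut) to 1.0 (fully open); "grasp_force": force on a finger pad.
Only numpy, scipy, OpenCV 4.12 (cv2) and the standard library are available. Lean on these libraries where they do the work, as an engineer would, in place of code of your own. Each camera call takes 0.05 s, during which the arm holds its last target. There are 200 camera calls.

## Working session

There is one attempt and no reset: what is moved stays moved. The work goes in short steps, Python scripts to look and compute and a shell command to move; the robot and the scene stay as the last step left them, time stands still between calls to the robot, and variables do not carry over. Pictures are saved under pics/ and viewed, at most 14 in all, crops included, and the job is handed in when it is done.

```bash
mkdir -p pics; ls; python3 - <<'E'
from workcell import manip
import cv2,numpy as np
o=manip.get_obs();print({k:np.round(v,3).tolist() for k,v in o.items()})
for c in["scene","side"]:
    im=manip.camera(c);cv2.imwrite(f"pics/{c}0.png",im)
    k=manip.calibration(c);print(c,k["vfov"],k["cx"],k["cy"],np.round(k["camera_from_world"],3).tolist())
    for t in["fan_knob","knob_grip","canister","lid","fine","coarse","tray","rack","tub","screen1","stain_bottle","tape_roll","scoop_cup"]:
        print(t,[(round(d["conf"],2),np.round(d["centre"]).tolist(),int(d["region"].sum())) for d in manip.masks_of(t,c)][:5])
E
```

```text
pics
{'clock': 0.0, 'joint_pos': [-1.176, 0.333, -0.065, 1.461, 0.022, 1.35, -0.089], 'joint_velocities': [0.001, -0.001, 0.001, 0.0, -0.0, -0.0, 0.001], 'tau': [0.0, -62.547, 0.049, -39.16, 0.016, 0.01, 0.0], 'position': [0.253, 0.571, 0.303], 'ee_rot': [0.207, 0.978, -0.001, -0.0], 'ft_force': [0.334, 0.072, 0.458], 'torque': [0.03, -0.031, -0.028], 'grasp_force': 0.0, 'grip_width': 0.992}
scene 52.737924341034024 261.35015198351414 194.9090852700007 [[-0.819, 0.573, 0.021, 0.415], [0.351, 0.529, -0.773, -0.131], [-0.454, -0.626, -0.634, 1.395], [0.0, 0.0, 0.0, 1.0]]
fan_knob [(0.51, [211.0, 141.0], 135)]
knob_grip []
canister [(0.8, [263.0, 271.0], 844), (0.66, [226.0, 197.0], 453)]
lid [(0.59, [269.0, 237.0], 407)]
fine []
coarse [(0.85, [267.0, 260.0], 335)]
tray [(0.76, [334.0, 254.0], 4692)]
rack [(0.91, [217.0, 209.0], 1145)]
tub [(0.66, [264.0, 182.0], 2843)]
screen1 [(0.87, [227.0, 197.0], 436), (0.76, [201.0, 180.0], 292), (0.74, [216.0, 187.0], 282)]
stain_bottle [(0.46, [191.0, 169.0], 244), (0.16, [265.0, 251.0], 130)]
tape_roll [(0.97, [367.0, 327.0], 880), (0.26, [214.0, 187.0], 302)]
scoop_cup [(0.86, [323.0, 306.0], 785)]
side 53.277515339613316 260.41492815157295 194.69940705333929 [[0.926, -0.377, 0.018, -0.453], [-0.257, -0.664, -0.702, 0.225], [0.277, 0.645, -0.712, 0.859], [0.0, 0.0, 0.0, 1.0]]
fan_knob [(0.83, [326.0, 342.0], 484)]
knob_grip [(0.89, [325.0, 338.0], 448)]
canister [(0.67, [274.0, 180.0], 644)]
lid [(0.65, [277.0, 149.0], 283)]
fine [(0.49, [222.0, 125.0], 348)]
coarse [(0.52, [281.0, 169.0], 236)]
tray [(0.82, [217.0, 179.0], 3328)]
rack [(0.73, [325.0, 246.0], 2116), (0.68, [350.0, 289.0], 361), (0.24, [324.0, 227.0], 521)]
tub [(0.77, [254.0, 262.0], 5823)]
screen1 [(0.97, [326.0, 226.0], 524), (0.96, [318.0, 217.0], 492), (0.67, [307.0, 204.0], 447)]
stain_bottle [(0.76, [351.0, 290.0], 333)]
tape_roll [(0.89, [222.0, 126.0], 336)]
scoop_cup [(0.9, [249.0, 131.0], 355)]
```

View pics/scene0.png

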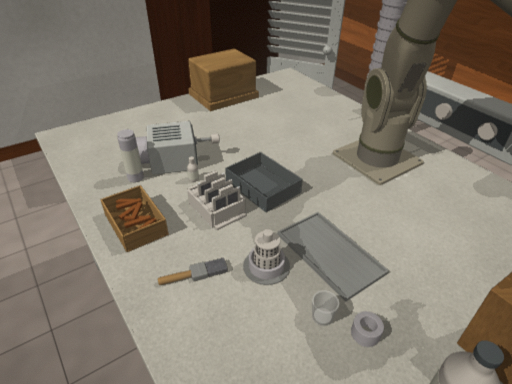

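View pics/side0.png

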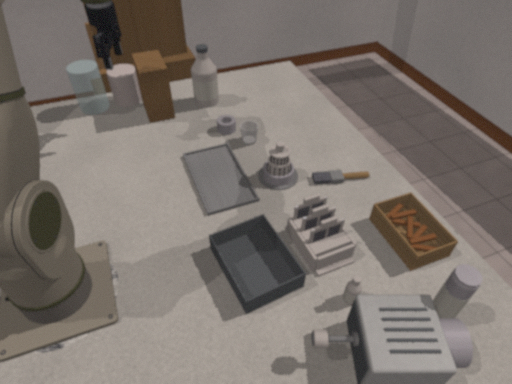

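Both pictures show three screens in the rack (scene ≈(217,200), side ≈(320,215)), the tub at (264,180), the tray at (333,254), the canister stack at (267,255), the knob at (215,139) in the scene view and (320,338) in the side view, with the bottle beside the fan. Next I'll fit the poses.

```bash
cat > h.py <<'E'
from workcell import manip
import cv2,numpy as np
from scipy.optimize import minimize
def proj(P,k):
    P=np.atleast_2d(P);T=np.array(k["camera_from_world"]);c=P@T[:3,:3].T+T[:3,3]
    f=192/np.tan(np.radians(k["vfov"])/2)
    return np.c_[k["cx"]+f*c[:,0]/c[:,2],k["cy"]+f*c[:,1]/c[:,2]]
def back(uv,z,k):
    T=np.array(k["camera_from_world"]);f=192/np.tan(np.radians(k["vfov"])/2)
    d=T[:3,:3].T@np.array([(uv[0]-k["cx"])/f,(uv[1]-k["cy"])/f,1]);o=-T[:3,:3].T@T[:3,3]
    return o+d*(z-o[2])/d[2]
def box(x,y,z0,z1): return np.array([[a*x/2,b*y/2,c] for a in(-1,1) for b in(-1,1) for c in(z0,z1)])
def cyl(r,z0,z1): 
    t=np.linspace(0,6.28,24);return np.array([[r*np.cos(a),r*np.sin(a),z] for a in t for z in(z0,z1)])
def place(M,p):
    c,s=np.cos(p[2]),np.sin(p[2]);return M@np.array([[c,s,0],[-s,c,0],[0,0,1]])+[p[0],p[1],0]
def sil(M,p,k,S=4):
    h=cv2.convexHull((proj(place(M,p),k)*S*16).astype(np.int32).reshape(-1,1,2))
    m=np.zeros((384*S,512*S),np.uint8);cv2.fillConvexPoly(m,h,1,shift=4);return cv2.resize(m.astype(np.float32),(512,384),interpolation=cv2.INTER_AREA)
def fit(M,obs,p0,yaw=True):
    # obs: list of (mask,k)
    def cost(q):
        p=[q[0]/100,q[1]/100,q[2]/10 if yaw else 0];c=0
        for m,k in obs:
            s=sil(M,p,k);c+=1-np.minimum(s,m).sum()/np.maximum(s,m).sum()
        return c/len(obs)
    best=None
    for y in (np.arange(0,3.14,.4) if yaw else [0]):
        r=minimize(cost,[p0[0]*100,p0[1]*100,y*10],method="Nelder-Mead",options=dict(initial_simplex=np.array([[p0[0]*100+a,p0[1]*100+b,y*10+c] for a,b,c in((0,0,0),(2,0,0),(0,2,0),(0,0,2))]),maxiter=150))
        if best is None or r.fun<best.fun: best=r
    return best.x/[100,100,10],best.fun
E
cat > f1.py <<'E'
from h import *
K={};MK={}
spec=dict(canister=(cyl(.046,0,.036),(263,271),.018),tray=(box(.15,.27,0,.012),(334,254),.005),tub=(box(.15,.2,0,.055),(264,182),.03),rack=(None,(217,209),.03),lid=(cyl(.031,.102,.107),(267,238),.11),tape_roll=(cyl(.032,0,.04),(367,327),.02),scoop_cup=(cyl(.03,0,.06),(323,306),.03),stain_bottle=(cyl(.017,0,.085),(191,169),.04))
for c in("scene","side"): manip.camera(c);K[c]=manip.calibration(c)
for t,(M,uv,z) in spec.items():
    p0=back(uv,z,K["scene"]);obs=[]
    if M is None: print(t,np.round(p0,3));continue
    if t=="lid": continue
    for c in K:
        d=manip.masks_of(t,c)
        if d: obs.append((d[0]["region"].astype(np.float32),K[c]))
    for o in [obs]+[[x] for x in obs]:
        p,e=fit(M,o,p0,M.shape[0]==8);print(t,np.round(p,3),round(e,3))
# knob triangulate
for uv,c in(((215,139),"scene"),((320,338),"side")): print("knob",np.round(back(uv,.072,K[c]),3))
for uv,c in(((269,237),"scene"),((278,148),"side")): print("lid",np.round(back(uv,.115,K[c]),3))
for uv,c in(((325,246),"side"),): print("rack",np.round(back(uv,.03,K[c]),3))
for t in("screen1","fan_knob"):
  for c in K:
    for d in manip.masks_of(t,c): print(t,c,round(d["conf"],2),np.round(d["centre"]),np.round(back(d["centre"],.075,K[c]),3))
E
python3 f1.py
```

```text
canister [0.629 0.191 0.096] 0.634
canister [0.628 0.2   0.091] 0.506
canister [0.613 0.166 0.354] 0.494
tray [0.453 0.241 0.009] 0.035
tray [0.451 0.241 0.012] 0.019
tray [0.455 0.24  3.145] 0.025
tub [ 0.437 -0.093  0.101] 0.035
tub [ 0.435 -0.094  3.222] 0.042
tub [ 0.438 -0.092  0.108] 0.018
rack [ 0.63  -0.049  0.03 ]
tape_roll [0.55  0.461 0.138] 0.099
tape_roll [0.55  0.461 0.137] 0.071
tape_roll [0.552 0.461 0.099] 0.122
scoop_cup [ 0.601  0.377 -0.052] 0.166
scoop_cup [0.593 0.372 0.131] 0.191
scoop_cup [ 0.604  0.38  -0.056] 0.117
stain_bottle [ 0.605 -0.247  0.064] 0.614
stain_bottle [ 0.605 -0.247  0.064] 0.228
stain_bottle [ 0.607 -0.256  0.   ] 1.0
knob [ 0.475 -0.328  0.072]
knob [ 0.475 -0.331  0.072]
lid [0.622 0.192 0.115]
lid [0.611 0.175 0.115]
rack [ 0.611 -0.118  0.03 ]
screen1 scene 0.82 [201. 180.] [ 0.626 -0.145  0.075]
screen1 scene 0.81 [214. 189.] [ 0.617 -0.084  0.075]
screen1 scene 0.73 [225. 197.] [ 0.609 -0.037  0.075]
screen1 side 0.85 [328. 230.] [ 0.618 -0.105  0.075]
screen1 side 0.7 [310. 204.] [ 0.617 -0.017  0.075]
screen1 side 0.58 [315. 215.] [ 0.612 -0.054  0.075]
fan_knob scene 0.58 [213. 142.] [ 0.492 -0.314  0.075]
fan_knob side 0.89 [324. 339.] [ 0.481 -0.336  0.075]
```

```bash
python3 -m jog '[{"grip":-1,"slide":[0,0,0],"yaw":-0.139},{"grip":-1,"slide":[0,0,0],"yaw":-0.139},{"grip":-1,"slide":[0,0,0],"yaw":-0.139},{"grip":-1,"slide":[-2.4,-4,0],"yaw":0},{"grip":-1,"slide":[-2.4,-4,0],"yaw":0},{"grip":-1,"slide":[-2.4,-4,0],"yaw":0},{"grip":-1,"slide":[-2.4,-4,0],"yaw":0},{"grip":-1,"slide":[-2.4,-4,0],"yaw":0}]' 40; python3 -m jog '[{"grip":-1,"slide":[-2.4,-4,0],"yaw":0},{"grip":-1,"slide":[-2.4,-4,0],"yaw":0},{"grip":-1,"slide":[-2.4,-4,0],"yaw":0},{"grip":-1,"slide":[-2.4,-4,0],"yaw":0},{"grip":-1,"slide":[-2.4,-4,0],"yaw":0},{"grip":-1,"slide":[0,0,0],"yaw":0},{"grip":-1,"slide":[0,0,0],"yaw":0}]'
cat > look.py <<'E'
from h import *
import sys
from scipy.spatial.transform import Rotation as R
o=manip.get_obs();k=manip.calibration("wrist");im=manip.camera("wrist");cv2.imwrite(f"pics/{sys.argv[1]}.png",im)
print("t",round(o["clock"],2),"tcp",np.round(o["position"],4),"\n",np.round(R.from_quat(o["ee_rot"]).as_matrix(),3).tolist(),"w",round(o["grip_width"],3),"q7",round(o["joint_pos"][6],2))
T=np.array(k["camera_from_world"]);print("cam",np.round(-T[:3,:3].T@T[:3,3],3),np.round(T[2,:3],3))
for a in sys.argv[2:]:
    t,z=a.split(":")
    for d in manip.masks_of(t,"wrist")[:4]: print(t,round(d["conf"],2),np.round(d["centre"]).tolist(),int(d["region"].sum()),np.round(back(d["centre"],float(z),k),3))
E
python3 look.py w1 lid:.105 canister:.036 tray:.008 coarse:.066 fine:.094
```

```text
clock: 3.1
position: [0.3741, 0.3694, 0.3041]
ee_rot: [0.0, 1.0, 0.0, 0.0]
ft_force: [1.4, 0.2, -0.1]
grip_width: 0.997
grasp_force: 0.0
clock: 3.8
position: [0.4936, 0.1703, 0.304]
ee_rot: [0.002, 1.0, 0.0, 0.0]
ft_force: [0.0, 1.0, 0.5]
grip_width: 0.998
grasp_force: 0.0
t 3.8 tcp [0.4936 0.1703 0.304 ] 
 [[-1.0, 0.003, 0.0], [0.003, 1.0, 0.0], [-0.0, 0.0, -1.0]] w 0.998 q7 1.17
cam [0.413 0.17  0.374] [ 0.319 -0.001 -0.948]
lid 0.67 [274.0, 289.0] 2354 [0.615 0.183 0.105]
canister 0.88 [270.0, 229.0] 3091 [0.58  0.181 0.036]
tray 0.77 [323.0, 117.0] 31288 [0.45  0.242 0.008]
coarse 0.74 [271.0, 248.0] 1232 [0.588 0.181 0.066]
coarse 0.65 [273.0, 232.0] 3012 [0.569 0.183 0.066]
coarse 0.21 [276.0, 258.0] 494 [0.602 0.186 0.066]
fine 0.94 [273.0, 258.0] 467 [0.584 0.182 0.094]
fine 0.74 [490.0, 201.0] 2352 [0.522 0.393 0.094]
```

```bash
python3 -m jog '[{"grip":-1,"slide":[0.2,-4.9,0],"yaw":0},{"grip":-1,"slide":[0.2,-4.9,0],"yaw":0},{"grip":-1,"slide":[0.2,-4.9,0],"yaw":0},{"grip":-1,"slide":[0.2,-4.9,0],"yaw":0},{"grip":-1,"slide":[0.2,-4.9,0],"yaw":0},{"grip":-1,"slide":[0.2,-4.9,0],"yaw":0},{"grip":-1,"slide":[0.2,-4.9,0],"yaw":0},{"grip":-1,"slide":[0.2,-4.9,0],"yaw":0}]'; python3 -m jog '[{"grip":-1,"slide":[0,-4.5,0],"yaw":0},{"grip":-1,"slide":[0,-4.5,0],"yaw":0},{"grip":-1,"slide":[0,0,0],"yaw":0},{"grip":-1,"slide":[0,0,0],"yaw":0}]'; python3 look.py w2 fan_knob:.072 knob_grip:.072 stain_bottle:.085 tub:.055
```

```text
clock: 4.9
position: [0.4768, -0.2222, 0.3042]
ee_rot: [-0.0, 1.0, 0.0, 0.0]
ft_force: [1.3, 0.1, -0.4]
grip_width: 0.996
grasp_force: 0.0
clock: 5.3
position: [0.4768, -0.3114, 0.3035]
ee_rot: [0.001, 1.0, -0.0, -0.0]
ft_force: [-0.3, 0.2, -0.5]
grip_width: 1.0
grasp_force: 0.0
t 5.3 tcp [ 0.4768 -0.3114  0.3035] 
 [[-1.0, 0.002, -0.001], [0.002, 1.0, -0.0], [0.001, -0.0, -1.0]] w 1.0 q7 2.19
cam [ 0.396 -0.312  0.374] [ 0.318 -0.001 -0.948]
fan_knob 0.94 [233.0, 173.0] 1517 [ 0.481 -0.34   0.072]
knob_grip 0.9 [232.0, 173.0] 1402 [ 0.482 -0.341  0.072]
knob_grip 0.53 [311.0, 261.0] 1177 [ 0.585 -0.256  0.072]
stain_bottle 0.83 [307.0, 260.0] 1211 [ 0.575 -0.262  0.085]
tub 0.85 [437.0, 126.0] 21619 [ 0.437 -0.132  0.055]
```

View pics/w2.png

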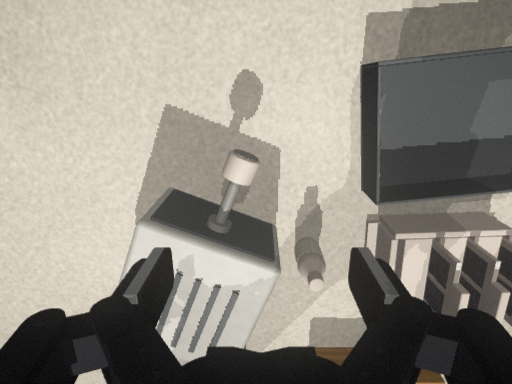

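```bash
python3 - <<'E'
from h import *
k=manip.calibration("wrist")
b=lambda u,v,z:back((u,v),z,k)
e=b(279,269,.11)-b(138,225,.11);print("top edge",e,np.linalg.norm(e),np.degrees(np.arctan2(e[1],e[0])))
e=b(277,226,0)-b(172,188,0);print("bot edge",e,np.linalg.norm(e),np.degrees(np.arctan2(e[1],e[0])))
a=b(240,168,.08);c=b(219,223,.072);print(a,c,np.degrees(np.arctan2(*(c-a)[1::-1])))
print("top mid",b(208.5,247,.11))
E
```

```text
top edge [0.04797037 0.13403586 0.        ] 0.14236139463865255 70.30811531834651
bot edge [0.05353191 0.13563617 0.        ] 0.1458178183251686 68.46219734336587
[ 0.47522287 -0.33040711  0.08      ] [ 0.53857092 -0.35479715  0.072     ] -21.057529667856404
top mid [ 0.54624417 -0.3604403   0.11      ]
```

```bash
python3 -m jog '[{"grip":-1,"slide":[0,0,0],"yaw":0.12},{"grip":-1,"slide":[0,0,0],"yaw":0.12},{"grip":-1,"slide":[0,0,0],"yaw":0.12},{"grip":-1,"slide":[-0.6,-1.9,0],"yaw":0},{"grip":-1,"slide":[0,0,4.5],"yaw":0},{"grip":-1,"slide":[0,0,4.5],"yaw":0},{"grip":-1,"slide":[0,0,4.3],"yaw":0},{"grip":-1,"slide":[0,0,4],"yaw":0}]' 40; python3 -m jog '[{"grip":-1,"slide":[0,0,0],"yaw":0},{"grip":1,"slide":[0,0,0],"yaw":0},{"grip":1,"slide":[0,0,0],"yaw":0},{"grip":1,"slide":[0,0,0],"yaw":0},{"grip":1,"slide":[0,0,0],"yaw":0},{"grip":1,"slide":[0,0,0],"yaw":0},{"grip":1,"slide":[0,0,0],"yaw":0},{"grip":1,"slide":[0,0,0],"yaw":0}]'
```

```text
clock: 6.35
position: [0.476, -0.3296, 0.1292]
ee_rot: [0.179, 0.984, 0.0, 0.0]
ft_force: [1.1, 0.1, 0.7]
grip_width: 1.002
grasp_force: 0.0
clock: 7.15
position: [0.4762, -0.3323, 0.1331]
ee_rot: [0.18, 0.984, -0.001, 0.002]
ft_force: [-3.5, -1.3, 9.5]
grip_width: 0.378
grasp_force: 38.8
```

```bash
python3 -m jog '[{"grip":1,"slide":[-0.6,0,0],"yaw":0},{"grip":1,"slide":[-0.6,0,0],"yaw":0},{"grip":1,"slide":[-0.6,0,0],"yaw":0},{"grip":1,"slide":[-0.6,0,0],"yaw":0},{"grip":1,"slide":[-0.5,0,0],"yaw":0},{"grip":1,"slide":[-0.5,0,0],"yaw":0},{"grip":1,"slide":[-0.3,0,0],"yaw":0},{"grip":1,"slide":[0,0,0],"yaw":0}]'
```

```text
clock: 7.95
position: [0.5072, -0.3448, 0.1326]
ee_rot: [0.181, 0.984, 0.001, -0.003]
ft_force: [-21.0, 8.0, 22.5]
grip_width: 0.381
grasp_force: 39.7
```

```bash
python3 -m jog '[{"grip":-1,"slide":[0,0,0],"yaw":0},{"grip":-1,"slide":[0,0,0],"yaw":0},{"grip":-1,"slide":[0,0,0],"yaw":0},{"grip":-1,"slide":[0,0,-3],"yaw":0},{"grip":-1,"slide":[0,0,-4],"yaw":0},{"grip":-1,"slide":[0,0,-5],"yaw":0},{"grip":-1,"slide":[0,0,-5],"yaw":0},{"grip":-1,"slide":[3,0,0],"yaw":0}]'; python3 look.py w3 fan_knob:.076
```

```text
clock: 8.75
position: [0.4862, -0.3349, 0.3081]
ee_rot: [0.179, 0.984, -0.002, 0.006]
ft_force: [-0.5, -0.1, 0.1]
grip_width: 0.998
grasp_force: 0.0
t 8.75 tcp [ 0.4862 -0.3349  0.3081] 
 [[-0.936, 0.351, 0.01], [0.351, 0.936, -0.006], [-0.012, -0.002, -1.0]] w 0.998 q7 1.89
cam [ 0.41  -0.306  0.378] [ 0.308 -0.118 -0.944]
fan_knob 0.83 [259.0, 187.0] 1115 [ 0.507 -0.345  0.076]
fan_knob 0.28 [359.0, 221.0] 1250 [ 0.581 -0.258  0.076]
fan_knob 0.27 [461.0, 184.0] 8439 [ 0.577 -0.149  0.076]
```

View pics/w3.png

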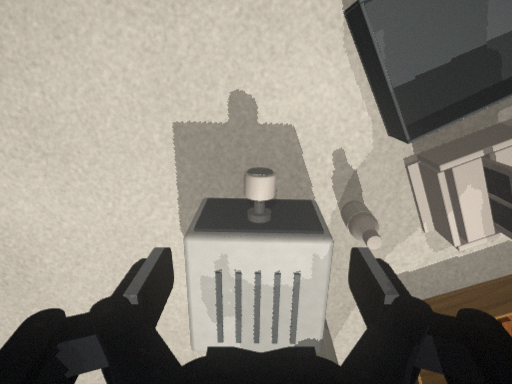

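The picture shows the knob at (261,184) close to the box, with only a short stretch of shaft visible. It travelled 33 mm and hit the stop, so the fan is off. Next is the canister.

```bash
python3 -m jog '[{"grip":-1,"slide":[0,0,0],"yaw":-0.12},{"grip":-1,"slide":[0,0,0],"yaw":-0.12},{"grip":-1,"slide":[0,0,0],"yaw":-0.12},{"grip":-1,"slide":[-0.9,4.7,0],"yaw":0},{"grip":-1,"slide":[-0.9,4.7,0],"yaw":0},{"grip":-1,"slide":[-0.9,4.7,0],"yaw":0},{"grip":-1,"slide":[-0.9,4.7,0],"yaw":0},{"grip":-1,"slide":[-0.9,4.7,0],"yaw":0}]'; python3 -m jog '[{"grip":-1,"slide":[-0.9,4.7,0],"yaw":0},{"grip":-1,"slide":[-0.9,4.7,0],"yaw":0},{"grip":-1,"slide":[-0.9,4.7,0],"yaw":0},{"grip":-1,"slide":[-0.9,4.7,0],"yaw":0},{"grip":-1,"slide":[-0.9,4.7,0],"yaw":0},{"grip":-1,"slide":[-0.9,4.7,0],"yaw":0},{"grip":-1,"slide":[0,0,0],"yaw":0},{"grip":-1,"slide":[0,0,0],"yaw":0}]'; python3 look.py w4 lid:.105 canister:.036 tray:.008 coarse:.066 fine:.094
```

```text
clock: 9.65
position: [0.5277, -0.0961, 0.3007]
ee_rot: [0.0, 1.0, 0.0, 0.0]
ft_force: [1.6, -0.1, -0.0]
grip_width: 1.001
grasp_force: 0.0
clock: 10.45
position: [0.5815, 0.1853, 0.2999]
ee_rot: [-0.001, 1.0, -0.0, -0.001]
ft_force: [-0.1, -1.0, 0.5]
grip_width: 0.997
grasp_force: 0.0
t 10.45 tcp [0.5815 0.1853 0.2999] 
 [[-1.0, -0.002, -0.001], [-0.002, 1.0, -0.001], [0.001, -0.001, -1.0]] w 0.997 q7 1.26
cam [0.501 0.184 0.37 ] [ 0.317  0.    -0.948]
lid 0.89 [263.0, 214.0] 3008 [0.616 0.187 0.105]
canister 0.95 [264.0, 162.0] 3517 [0.583 0.188 0.036]
tray 0.73 [313.0, 58.0] 28371 [0.473 0.241 0.008]
coarse 0.68 [261.0, 175.0] 1059 [0.589 0.185 0.066]
coarse 0.51 [260.0, 216.0] 3001 [0.634 0.184 0.066]
fine 0.56 [259.0, 181.0] 294 [0.587 0.183 0.094]
fine 0.3 [45.0, 198.0] 4040 [ 0.604 -0.022  0.094]
fine 0.21 [260.0, 175.0] 982 [0.581 0.184 0.094]
```

View pics/w4.png

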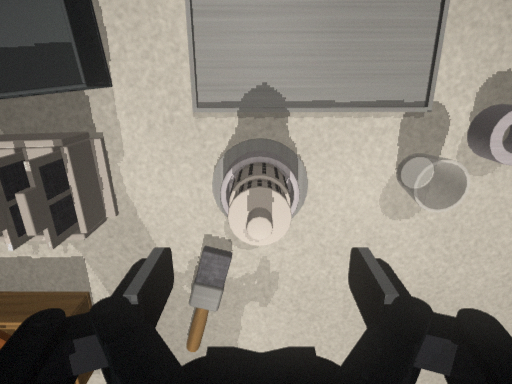

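```bash
python3 - <<'E'
from h import *
k=manip.calibration("wrist")
for n,uv,z in(("griptop",(260,229),.123),("disc",(260,214),.099),("can L",(214,186),.036),("can R",(307,186),.036),("can top",(260,139),.036)): print(n,np.round(back(uv,z,k),4))
m=manip.masks_of("lid","wrist")[0]["region"].astype(np.float32)
print(fit(np.r_[cyl(.031,.094,.099),cyl(.012,.099,.123)],[(m,k)],(.61,.184),False))
m=manip.masks_of("canister","wrist")[0]["region"].astype(np.float32);print(np.argwhere(m).min(0),np.argwhere(m).max(0))
E
```

```text
griptop [0.6235 0.1812 0.123 ]
disc [0.6194 0.1812 0.099 ]
can L [0.6118 0.1283 0.036 ]
can R [0.6121 0.235  0.036 ]
can top [0.5579 0.1813 0.036 ]
(array([ 0.6229577 ,  0.18056733, -0.05860268]), np.float64(0.024751663208007812))
[137 211] [216 308]
```

The lid shows at (260,214) with its grip top at (260,229), and the fit gives an axis of (0.622, 0.181), which agrees with the 62 mm disc. Grasping it now.

```bash
python3 -m jog '[{"grip":-1,"slide":[-4.0,-0.4,0],"yaw":0},{"grip":-1,"slide":[0,0,4.2],"yaw":0},{"grip":-1,"slide":[0,0,4.2],"yaw":0},{"grip":-1,"slide":[0,0,4.2],"yaw":0},{"grip":0.2,"slide":[0,0,0],"yaw":0},{"grip":0.2,"slide":[0,0,0],"yaw":0},{"grip":0.2,"slide":[0,0,0],"yaw":0}]' 30; python3 look.py w5 lid:.12;  python3 -m jog '[{"grip":1,"slide":[0,0,0],"yaw":0},{"grip":1,"slide":[0,0,0],"yaw":0},{"grip":1,"slide":[0,0,0],"yaw":0},{"grip":1,"slide":[0,0,0],"yaw":0},{"grip":1,"slide":[0,0,0],"yaw":0}]'
```

```text
clock: 11.55
position: [0.6231, 0.1798, 0.178]
ee_rot: [0.001, 1.0, 0.001, 0.002]
ft_force: [0.6, -0.6, 0.5]
grip_width: 0.517
grasp_force: 0.0
t 11.55 tcp [0.6231 0.1798 0.178 ] 
 [[-1.0, 0.001, 0.004], [0.001, 1.0, 0.002], [-0.004, 0.002, -1.0]] w 0.517 q7 1.33
cam [0.542 0.179 0.248] [ 0.322  0.001 -0.947]
lid 0.63 [268.0, 233.0] 8560 [0.608 0.183 0.12 ]
clock: 12.15
position: [0.6226, 0.1805, 0.1769]
ee_rot: [0.0, 1.0, 0.001, 0.002]
ft_force: [-0.0, 1.1, 7.5]
grip_width: 0.268
grasp_force: 29.2
```

View pics/w5.png

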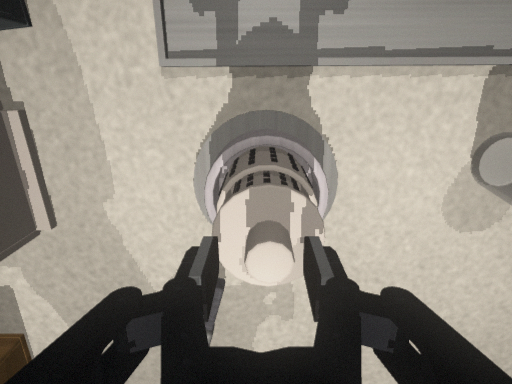

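```bash
python3 -m jog '[{"grip":1,"slide":[0,0,-2],"yaw":0},{"grip":1,"slide":[0,0,-4],"yaw":0},{"grip":1,"slide":[3.33,2.42,0],"yaw":0},{"grip":1,"slide":[3.33,2.42,0],"yaw":0},{"grip":1,"slide":[3.33,2.42,0],"yaw":0},{"grip":1,"slide":[3.33,2.42,0],"yaw":0},{"grip":1,"slide":[3.33,2.42,0],"yaw":0},{"grip":1,"slide":[3.33,2.42,0],"yaw":0}]';python3 -m jog '[{"grip":1,"slide":[0,0,4.5],"yaw":0},{"grip":1,"slide":[0,0,4.5],"yaw":0},{"grip":1,"slide":[0,0,3],"yaw":0},{"grip":1,"slide":[0,0,1],"yaw":0},{"grip":1,"slide":[0,0,0],"yaw":0}]'; python3 - <<'E'
from h import *
for c in("scene","side"):
    k=manip.calibration(c);cv2.imwrite(f"pics/{c}1.png",manip.camera(c))
    for t in("lid","fine","coarse"):print(c,t,[(round(d["conf"],2),np.round(d["centre"]),np.round(back(d["centre"],.03,k),3)) for d in manip.masks_of(t,c)[:2]])
E
```

```text
clock: 12.95
position: [0.4207, 0.3257, 0.2355]
ee_rot: [0.0, 1.0, 0.0, 0.0]
ft_force: [1.2, 0.7, -0.7]
grip_width: 0.265
grasp_force: 29.6
clock: 13.45
position: [0.4218, 0.3246, 0.1044]
ee_rot: [0.0, 1.0, -0.001, -0.001]
ft_force: [0.4, -0.7, -0.8]
grip_width: 0.265
grasp_force: 29.6
scene lid [(0.79, array([363., 260.]), array([0.419, 0.324, 0.03 ]))]
scene fine [(0.67, array([266., 244.]), array([0.591, 0.142, 0.03 ]))]
scene coarse [(0.91, array([265., 258.]), array([0.624, 0.18 , 0.03 ])), (0.73, array([264., 270.]), array([0.646, 0.209, 0.03 ]))]
side lid [(0.69, array([196., 160.]), array([0.404, 0.307, 0.03 ])), (0.53, array([324., 229.]), array([ 0.634, -0.069,  0.03 ]))]
side fine [(0.61, array([280., 157.]), array([0.649, 0.23 , 0.03 ]))]
side coarse [(0.64, array([281., 170.]), array([0.625, 0.175, 0.03 ])), (0.37, array([250., 134.]), array([0.604, 0.37 , 0.03 ]))]
```

Lid held and over the tray. Lower it until contact, then release.

```bash
python3 -m jog '[{"grip":1,"slide":[0,0,0.5],"yaw":0},{"grip":1,"slide":[0,0,0.3],"yaw":0},{"grip":1,"slide":[0,0,0.2],"yaw":0},{"grip":1,"slide":[0,0,0],"yaw":0}]'
```

```text
clock: 14.25
position: [0.4222, 0.3253, 0.0953]
ee_rot: [0.0, 1.0, 0.0, 0.0]
ft_force: [-2.8, 0.4, 5.8]
grip_width: 0.266
grasp_force: 29.7
```

```bash
python3 -m jog '[{"grip":0,"slide":[0,0,0],"yaw":0},{"grip":0,"slide":[0,0,0],"yaw":0},{"grip":0,"slide":[0,0,0],"yaw":0},{"grip":0,"slide":[0,0,-2],"yaw":0},{"grip":0,"slide":[0,0,-4.5],"yaw":0},{"grip":-1,"slide":[0,0,-4.5],"yaw":0},{"grip":-1,"slide":[0,0,-4.5],"yaw":0},{"grip":-1,"slide":[0,0,-4.5],"yaw":0}]';python3 look.py w6 lid:.02; python3 -m jog '[{"grip":-1,"slide":[-4,-3.6,0],"yaw":0},{"grip":-1,"slide":[-4,-3.6,0],"yaw":0},{"grip":-1,"slide":[-4,-3.6,0],"yaw":0},{"grip":-1,"slide":[-4,-3.6,0],"yaw":0},{"grip":-1,"slide":[0,0,0],"yaw":0},{"grip":-1,"slide":[0,0,0],"yaw":0}]'; python3 look.py w7 fine:.094 coarse:.066; python3 - <<'E'
from h import *
k=manip.calibration("wrist");a=cv2.imread("pics/w6.png");b=cv2.imread("pics/w7.png");cv2.imwrite("pics/w67.png",np.vstack([a[:,60:452],b[:,60:452]])[:,:][:768] if 0 else np.hstack([a[:,56:456],b[:,56:456]]))
E
```

```text
clock: 15.05
position: [0.4218, 0.3246, 0.2967]
ee_rot: [0.001, 1.0, 0.0, -0.0]
ft_force: [0.2, 1.0, 0.4]
grip_width: 0.978
grasp_force: 0.0
t 15.05 tcp [0.4218 0.3246 0.2967] 
 [[-1.0, 0.001, -0.0], [0.001, 1.0, 0.0], [0.0, 0.0, -1.0]] w 0.978 q7 0.85
cam [0.341 0.324 0.367] [ 0.319 -0.    -0.948]
clock: 15.75
position: [0.5712, 0.1897, 0.2939]
ee_rot: [0.002, 1.0, -0.0, -0.0]
ft_force: [-0.3, 0.9, -0.5]
grip_width: 0.998
grasp_force: 0.0
t 15.75 tcp [0.5712 0.1897 0.2939] 
 [[-1.0, 0.004, -0.001], [0.004, 1.0, -0.001], [0.001, -0.001, -1.0]] w 0.998 q7 1.25
cam [0.49  0.189 0.364] [ 0.318 -0.002 -0.948]
fine 0.63 [258.0, 217.0] 2461 [0.61  0.187 0.094]
coarse 0.9 [258.0, 186.0] 1361 [0.589 0.186 0.066]
coarse 0.23 [45.0, 56.0] 9999 [ 0.465 -0.004  0.066]
```

View pics/w67.png

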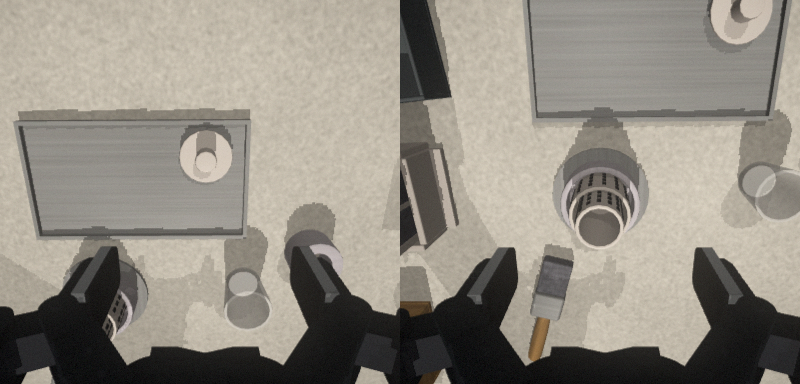

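The left half shows the lid upright on the tray with its grip up. The right half shows the fine strainer's mouth at w7 pixel (255,226).

```bash
python3 - <<'E'
from h import *
k=manip.calibration("wrist")
print(back((255,227),.094,k))
m=manip.masks_of("fine","wrist")[0]["region"]
ys,xs=np.nonzero(m);print(xs.min(),xs.max(),ys.min(),ys.max())
print(fit(cyl(.024,.066,.094),[(m.astype(np.float32),k)],(.61,.184),False))
E
```

```text
[0.62016005 0.18642697 0.094     ]
230 279 190 248
(array([ 0.61629768,  0.18676897, -0.02001428]), np.float64(0.11276078224182129))
```

```bash
python3 -m jog '[{"grip":-1,"slide":[-4.9,-0.3,0],"yaw":0},{"grip":-1,"slide":[0,0,4],"yaw":0},{"grip":-1,"slide":[0,0,4],"yaw":0},{"grip":-1,"slide":[0,0,4],"yaw":0},{"grip":-1,"slide":[0,0,3.3],"yaw":0},{"grip":-1,"slide":[0,0,0],"yaw":0}]' 30; python3 -m jog '[{"grip":1,"slide":[0,0,0],"yaw":0},{"grip":1,"slide":[0,0,0],"yaw":0},{"grip":1,"slide":[0,0,0],"yaw":0},{"grip":1,"slide":[0,0,0],"yaw":0},{"grip":1,"slide":[0,0,0],"yaw":0}]'
```

```text
clock: 16.55
position: [0.6165, 0.1886, 0.1372]
ee_rot: [-0.001, 1.0, -0.001, -0.004]
ft_force: [-0.6, 0.7, -0.3]
grip_width: 0.999
grasp_force: 0.0
clock: 17.05
position: [0.6209, 0.1883, 0.1446]
ee_rot: [0.0, 1.0, 0.001, 0.002]
ft_force: [-0.9, -1.0, 6.6]
grip_width: 0.545
grasp_force: 29.9
```

```bash
python3 -m jog '[{"grip":1,"slide":[0,0,-1],"yaw":0},{"grip":1,"slide":[0,0,-2.5],"yaw":0},{"grip":1,"slide":[0,0,-3],"yaw":0},{"grip":1,"slide":[0,0,-3],"yaw":0},{"grip":1,"slide":[0,0,0],"yaw":0}]';python3 - <<'E'
from h import *
for c in("scene","side"):
    k=manip.calibration(c);cv2.imwrite(f"pics/{c}2.png",manip.camera(c))
a=cv2.imread("pics/scene2.png")[200:300,200:400];b=cv2.imread("pics/side2.png")[100:200,180:380]
cv2.imwrite("pics/c2.png",cv2.resize(np.hstack([a,b]),None,fx=2,fy=2))
E
```

```text
clock: 17.55
position: [0.6215, 0.1884, 0.2431]
ee_rot: [0.001, 1.0, 0.002, 0.004]
ft_force: [0.4, 0.2, -0.4]
grip_width: 0.548
grasp_force: 31.1
```

View pics/c2.png

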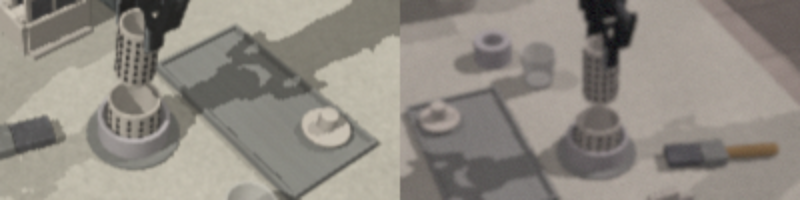

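The picture shows only the fine strainer lifted clear. The coarse one is still seated and the lid stands on the tray.

```bash
python3 -m jog '[{"grip":1,"slide":[3.7,-1.1,0],"yaw":0},{"grip":1,"slide":[3.7,-1.1,0],"yaw":0},{"grip":1,"slide":[3.7,-1,0],"yaw":0},{"grip":1,"slide":[3.7,-1,0],"yaw":0},{"grip":1,"slide":[0,0,0],"yaw":0},{"grip":1,"slide":[0,0,4.5],"yaw":0},{"grip":1,"slide":[0,0,4.3],"yaw":0},{"grip":1,"slide":[0,0,0],"yaw":0}]';python3 -m jog '[{"grip":1,"slide":[0,0,0.5],"yaw":0},{"grip":1,"slide":[0,0,0.3],"yaw":0},{"grip":1,"slide":[0,0,0],"yaw":0}]'
```

```text
clock: 18.45
position: [0.4684, 0.145, 0.1441]
ee_rot: [0.0, 1.0, -0.002, -0.004]
ft_force: [-0.8, -1.3, -0.8]
grip_width: 0.545
grasp_force: 31.6
clock: 18.75
position: [0.4724, 0.1465, 0.1421]
ee_rot: [0.0, 1.0, 0.001, 0.001]
ft_force: [-0.7, -0.1, 0.0]
grip_width: 0.546
grasp_force: 31.6
```

```bash
python3 -m jog '[{"grip":1,"slide":[0,0,0.2],"yaw":0},{"grip":1,"slide":[0,0,0.2],"yaw":0},{"grip":1,"slide":[0,0,0],"yaw":0},{"grip":1,"slide":[0,0,0],"yaw":0},{"grip":1,"slide":[0,0,0],"yaw":0}]'
```

```text
clock: 19.25
position: [0.4731, 0.1457, 0.1389]
ee_rot: [0.001, 1.0, 0.0, 0.002]
ft_force: [-1.3, -3.5, 14.1]
grip_width: 0.549
grasp_force: 29.2
```

```bash
python3 -m jog '[{"grip":-1,"slide":[0,0,0],"yaw":0},{"grip":-1,"slide":[0,0,0],"yaw":0},{"grip":-1,"slide":[0,0,0],"yaw":0},{"grip":-1,"slide":[0,0,-2],"yaw":0},{"grip":-1,"slide":[0,0,-4.5],"yaw":0},{"grip":-1,"slide":[0,0,-4.5],"yaw":0},{"grip":-1,"slide":[0,0,-4],"yaw":0}]';python3 -m jog '[{"grip":-1,"slide":[-3.3,1.2,0],"yaw":0},{"grip":-1,"slide":[-3.3,1.2,0],"yaw":0},{"grip":-1,"slide":[-3.3,1.2,0],"yaw":0},{"grip":-1,"slide":[0,0,0],"yaw":0},{"grip":-1,"slide":[0,0,0],"yaw":0}]'; python3 look.py w8 coarse:.066 fine:.089;python3 - <<'E'
from h import *
k=manip.calibration("wrist");
for d in manip.masks_of("coarse","wrist")[:1]:
    m=d["region"];ys,xs=np.nonzero(m);print(xs.min(),xs.max(),ys.min(),ys.max(),fit(cyl(.033,.036,.066),[(m.astype(np.float32),k)],(.61,.184),False))
E
```

```text
clock: 19.95
position: [0.4715, 0.1461, 0.289]
ee_rot: [0.0, 1.0, 0.0, 0.0]
ft_force: [1.1, 0.3, 0.8]
grip_width: 1.004
grasp_force: 0.0
clock: 20.45
position: [0.5706, 0.1821, 0.286]
ee_rot: [0.0, 1.0, -0.001, -0.001]
ft_force: [0.1, -0.5, 0.4]
grip_width: 1.0
grasp_force: 0.0
t 20.45 tcp [0.5706 0.1821 0.286 ] 
 [[-1.0, 0.001, -0.001], [0.001, 1.0, -0.001], [0.001, -0.001, -1.0]] w 1.0 q7 1.27
cam [0.49  0.182 0.357] [ 0.317 -0.001 -0.948]
coarse 0.97 [263.0, 210.0] 3767 [0.612 0.184 0.066]
coarse 0.37 [495.0, 142.0] 1650 [0.542 0.403 0.066]
fine 0.71 [217.0, 60.0] 3162 [0.471 0.146 0.089]
231 294 174 247 (array([0.61898721, 0.18334458, 0.02640969]), np.float64(0.09827345609664917))
```

View pics/w8.png

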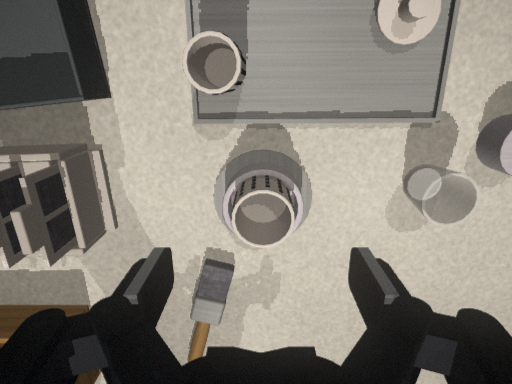

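The fine strainer stands upright on the tray at (214,62). The coarse mouth is at (263,219), giving (0.620, 0.184).

```bash
python3 -m jog '[{"grip":-1,"slide":[-4.9,0.2,0],"yaw":0},{"grip":-1,"slide":[0,0,4],"yaw":0},{"grip":-1,"slide":[0,0,4],"yaw":0},{"grip":-1,"slide":[0,0,4],"yaw":0},{"grip":-1,"slide":[0,0,2.5],"yaw":0},{"grip":-1,"slide":[0,0,1.5],"yaw":0},{"grip":-1,"slide":[0,0,1.5],"yaw":0},{"grip":-1,"slide":[0,0,0],"yaw":0}]' 30; python3 -m jog '[{"grip":1,"slide":[0,0,0],"yaw":0},{"grip":1,"slide":[0,0,0],"yaw":0},{"grip":1,"slide":[0,0,0],"yaw":0},{"grip":1,"slide":[0,0,0],"yaw":0},{"grip":1,"slide":[0,0,0],"yaw":0}]'
```

```text
clock: 21.45
position: [0.619, 0.1839, 0.1109]
ee_rot: [0.0, 1.0, -0.0, -0.001]
ft_force: [0.4, -0.0, -1.0]
grip_width: 0.998
grasp_force: 0.0
clock: 21.95
position: [0.6206, 0.1842, 0.1138]
ee_rot: [0.0, 1.0, 0.001, 0.001]
ft_force: [-1.4, -0.9, 7.3]
grip_width: 0.764
grasp_force: 34.1
```

```bash
python3 -m jog '[{"grip":1,"slide":[0,0,-1],"yaw":0},{"grip":1,"slide":[0,0,-4],"yaw":0},{"grip":1,"slide":[0,0,-4],"yaw":0},{"grip":1,"slide":[0,2.7,0],"yaw":0},{"grip":1,"slide":[0,2.7,0],"yaw":0},{"grip":1,"slide":[4.2,0,0],"yaw":0},{"grip":1,"slide":[4.2,0,0],"yaw":0},{"grip":1,"slide":[4.2,0,0],"yaw":0}]';python3 -m jog '[{"grip":1,"slide":[4.2,0,0],"yaw":0},{"grip":1,"slide":[0,0,0],"yaw":0},{"grip":1,"slide":[0,0,4],"yaw":0},{"grip":1,"slide":[0,0,3.5],"yaw":0},{"grip":1,"slide":[0,0,0.5],"yaw":0},{"grip":1,"slide":[0,0,0],"yaw":0},{"grip":1,"slide":[0,0,0],"yaw":0}]'
```

```text
clock: 22.75
position: [0.4922, 0.2381, 0.2022]
ee_rot: [0.0, 1.0, 0.0, 0.0]
ft_force: [-0.5, 0.6, -0.9]
grip_width: 0.764
grasp_force: 34.3
clock: 23.45
position: [0.4528, 0.2386, 0.1237]
ee_rot: [0.001, 1.0, 0.001, 0.001]
ft_force: [-0.2, -0.7, -0.7]
grip_width: 0.77
grasp_force: 34.4
```

```bash
python3 -m jog '[{"grip":1,"slide":[0,0,0.6],"yaw":0},{"grip":1,"slide":[0,0,0.4],"yaw":0},{"grip":1,"slide":[0,0,0.2],"yaw":0},{"grip":1,"slide":[0,0,0],"yaw":0},{"grip":1,"slide":[0,0,0],"yaw":0}]'
```

```text
clock: 23.95
position: [0.4523, 0.2386, 0.1125]
ee_rot: [0.001, 1.0, 0.001, 0.0]
ft_force: [-10.7, -6.2, 31.0]
grip_width: 0.764
grasp_force: 37.0
```

```bash
python3 -m jog '[{"grip":1,"slide":[0,0,-0.1],"yaw":0},{"grip":-1,"slide":[0,0,0],"yaw":0},{"grip":-1,"slide":[0,0,0],"yaw":0},{"grip":-1,"slide":[0,0,0],"yaw":0},{"grip":-1,"slide":[0,0,-3],"yaw":0},{"grip":-1,"slide":[0,0,-5],"yaw":0},{"grip":-1,"slide":[0,0,-5],"yaw":0},{"grip":-1,"slide":[0,0,-5],"yaw":0}]';python3 -m jog '[{"grip":-1,"slide":[-1,-4.4,-0.5],"yaw":0},{"grip":-1,"slide":[-1,-4.4,-0.5],"yaw":0},{"grip":-1,"slide":[-1,-4.4,-0.5],"yaw":0},{"grip":-1,"slide":[-1,-4.4,-0.5],"yaw":0},{"grip":-1,"slide":[-1,-4.4,-0.5],"yaw":0},{"grip":-1,"slide":[-1,-4.4,0],"yaw":0},{"grip":-1,"slide":[0,0,0],"yaw":0},{"grip":-1,"slide":[0,0,0],"yaw":0}]'; python3 look.py w9 rack:.054 tub:.03 screen1:.108; python3 - <<'E'
from h import *
for c in("scene","side"):
    k=manip.calibration(c);cv2.imwrite(f"pics/{c}3.png",manip.camera(c))
    for t in("lid","fine","coarse"):print(c,t,[(round(d["conf"],2),np.round(d["centre"]),np.round(back(d["centre"],.03,k),3)) for d in manip.masks_of(t,c)[:2]])
a=cv2.imread("pics/scene3.png")[200:300,200:400];a=cv2.resize(a,(512,256));cv2.imwrite("pics/c3.png",np.vstack([a,cv2.imread("pics/w9.png")[:344]]))
E
```

```text
clock: 24.75
position: [0.4514, 0.2378, 0.2928]
ee_rot: [0.001, 1.0, -0.0, -0.0]
ft_force: [1.4, 0.4, -0.7]
grip_width: 1.005
grasp_force: 0.0
clock: 25.55
position: [0.5114, -0.0268, 0.3157]
ee_rot: [0.002, 1.0, 0.0, -0.0]
ft_force: [0.7, 1.1, -0.3]
grip_width: 0.999
grasp_force: 0.0
t 25.55 tcp [ 0.5114 -0.0268  0.3157] 
 [[-1.0, 0.003, -0.0], [0.003, 1.0, 0.0], [0.0, 0.0, -1.0]] w 0.999 q7 1.57
cam [ 0.431 -0.027  0.386] [ 0.318 -0.001 -0.948]
rack 0.85 [218.0, 223.0] 8764 [ 0.586 -0.078  0.054]
tub 0.79 [199.0, 84.0] 29891 [ 0.431 -0.095  0.03 ]
screen1 0.77 [194.0, 257.0] 1496 [ 0.6   -0.097  0.108]
screen1 0.63 [265.0, 254.0] 609 [ 0.596 -0.024  0.108]
scene lid [(0.66, array([362., 262.]), array([0.428, 0.328, 0.03 ])), (0.52, array([215., 189.]), array([ 0.59 , -0.133,  0.03 ]))]
scene fine [(0.9, array([303., 221.]), array([0.454, 0.127, 0.03 ])), (0.4, array([196., 171.]), array([ 0.593, -0.252,  0.03 ]))]
scene coarse [(0.8, array([331., 242.]), array([0.444, 0.232, 0.03 ]))]
side lid [(0.55, array([198., 160.]), array([0.413, 0.305, 0.03 ]))]
side fine [(0.58, array([236., 185.]), array([0.481, 0.163, 0.03 ]))]
side coarse [(0.83, array([217., 169.]), array([0.452, 0.245, 0.03 ]))]
```

View pics/c3.png

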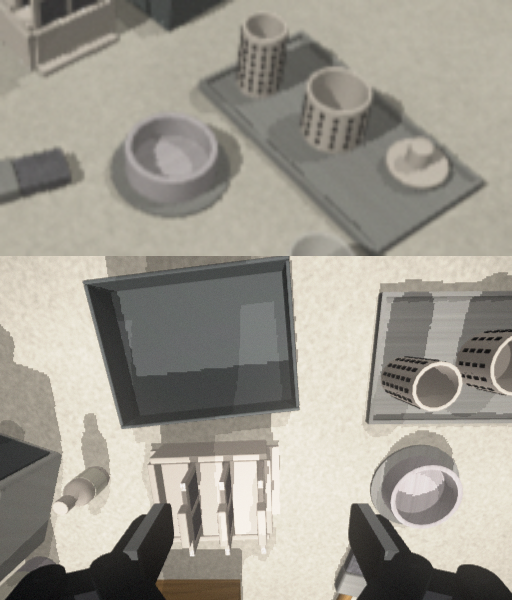

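All three parts stand upright on the tray, and screens sit in the three right-hand slots, with the leftmost slot empty. I'll look from closer above the rack.

```bash
python3 -m jog '[{"grip":-1,"slide":[-4.0,-2.5,0],"yaw":0},{"grip":-1,"slide":[-4.0,-2.5,0],"yaw":0},{"grip":-1,"slide":[0,0,1],"yaw":0},{"grip":-1,"slide":[0,0,0],"yaw":0}]'; python3 look.py w10 rack:.054 screen1:.108; python3 - <<'E'
from h import *
a=cv2.imread("pics/w10.png")[70:330,150:400];cv2.imwrite("pics/c4.png",cv2.resize(a,None,fx=2.3,fy=2.3,interpolation=cv2.INTER_CUBIC))
E
```

```text
clock: 26.55
position: [0.5912, -0.0765, 0.3038]
ee_rot: [0.001, 1.0, -0.001, -0.002]
ft_force: [-1.0, 0.2, -0.5]
grip_width: 0.999
grasp_force: 0.0
t 26.55 tcp [ 0.5912 -0.0765  0.3038] 
 [[-1.0, 0.002, -0.004], [0.002, 1.0, -0.001], [0.004, -0.002, -1.0]] w 0.999 q7 1.77
cam [ 0.511 -0.077  0.374] [ 0.315 -0.002 -0.949]
rack 0.58 [252.0, 171.0] 10939 [ 0.598 -0.086  0.054]
screen1 0.72 [269.0, 197.0] 770 [ 0.609 -0.07   0.108]
screen1 0.71 [232.0, 195.0] 1198 [ 0.606 -0.103  0.108]
screen1 0.69 [310.0, 190.0] 1351 [ 0.602 -0.032  0.108]
screen1 0.16 [474.0, 179.0] 7187 [0.591 0.115 0.108]
```

View pics/c4.png

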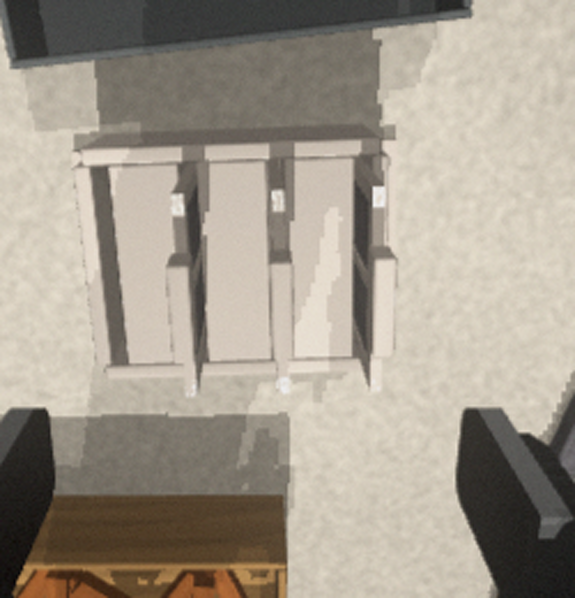

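The tab tops sit at crop pixels (182,310), (281,307) and (384,305). Converting those to world positions.

```bash
python3 - <<'E'
from h import *
k=manip.calibration("wrist")
for n,a,b in(("A",(178,260),(186,362)),("B",(281,256),(282,360)),("C",(384,251),(384,355))):
    p,q=[back((u/2.3+150,v/2.3+70),.116,k) for u,v in(a,b)]
    print(n,np.round((p+q)/2,4),"len",np.linalg.norm(q-p),"yaw",np.degrees(np.arctan2(*(q-p)[1::-1])))
p,q=[back((u/2.3+150,v/2.3+70),.054,k) for u,v in((75,158),(388,148))]
print("front edge",p,q,np.degrees(np.arctan2(*(q-p)[1::-1]))-90)
manip.camera("scene");manip.camera("side")
obs=[]
for c in("scene","side"):
    d=manip.masks_of("tub",c); obs.append((d[0]["region"].astype(np.float32),manip.calibration(c)))
print(fit(box(.15,.2,0,.055),obs,(.437,-.093)))
E
```

```text
A [ 0.6153 -0.1045  0.116 ] len 0.0435172642887781 yaw 2.2863035734787616
B [ 0.6141 -0.0651  0.116 ] len 0.04422440437698024 yaw 1.19071986300418
C [ 0.612  -0.0246  0.116 ] len 0.044084902205048716 yaw 3.319876858615456
front edge [ 0.56447556 -0.15760423  0.054     ] [ 0.55999594 -0.01503254  0.054     ] 1.7996463094045936
(array([ 0.43556904, -0.09273921,  0.092394  ]), np.float64(0.5156865119934082))
```

```bash
python3 -m jog '[{"grip":0.45,"slide":[-2.2,2.6,0],"yaw":-0.035},{"grip":0.45,"slide":[0,2.6,0],"yaw":0},{"grip":0.45,"slide":[0,0,0],"yaw":0},{"grip":0.45,"slide":[0,0,4],"yaw":0},{"grip":0.45,"slide":[0,0,0],"yaw":0},{"grip":0.45,"slide":[0,0,0],"yaw":0}]' 40; python3 look.py w11 screen1:.108; python3 - <<'E'
from h import *
a=cv2.imread("pics/w11.png")[40:384,100:412];cv2.imwrite("pics/c5.png",cv2.resize(a,None,fx=1.7,fy=1.7))
k=manip.calibration("wrist")
o=manip.get_obs()["position"]
# where centre of grasp at tab-top height projects
print(proj([o[0],o[1],.116],k),proj([o[0],o[1],.175],k))
E
```

```text
clock: 27.5
position: [0.6121, -0.0243, 0.2664]
ee_rot: [-0.017, 1.0, 0.0, -0.0]
ft_force: [-0.0, 0.8, -0.3]
grip_width: 0.275
grasp_force: 0.0
t 27.5 tcp [ 0.6121 -0.0243  0.2664] 
 [[-0.999, -0.034, -0.001], [-0.034, 0.999, 0.0], [0.001, 0.0, -1.0]] w 0.275 q7 1.74
cam [ 0.531 -0.028  0.337] [ 0.318  0.011 -0.948]
screen1 0.86 [165.0, 184.0] 2923 [ 0.608 -0.1    0.108]
screen1 0.75 [210.0, 182.0] 1955 [ 0.605 -0.065  0.108]
screen1 0.67 [260.0, 184.0] 1035 [ 0.605 -0.026  0.108]
screen1 0.56 [463.0, 25.0] 4534 [0.489 0.105 0.108]
[[261.46883236 194.90403904]] [[261.75247457 229.42666025]]
```

View pics/c5.png

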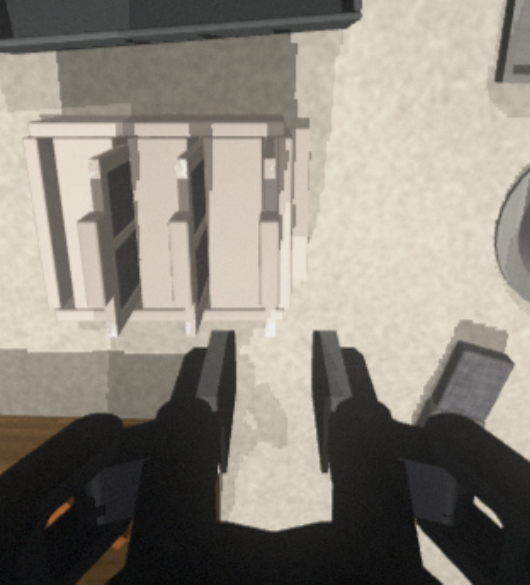

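The tab of the rightmost screen is at (259,194), about 2 mm from the tool axis. Descending to grip it.

```bash
python3 -m jog '[{"grip":0.45,"slide":[0,-0.2,3],"yaw":0},{"grip":0.45,"slide":[0,0,3],"yaw":0},{"grip":0.45,"slide":[0,0,2.5],"yaw":0},{"grip":0.45,"slide":[0,0,2],"yaw":0},{"grip":1,"slide":[0,0,0],"yaw":0},{"grip":1,"slide":[0,0,0],"yaw":0},{"grip":1,"slide":[0,0,0],"yaw":0},{"grip":1,"slide":[0,0,0],"yaw":0}]' 40; python3 -m jog '[{"grip":1,"slide":[0,0,-2],"yaw":0},{"grip":1,"slide":[0,0,-2.5],"yaw":0},{"grip":1,"slide":[0,0,-3],"yaw":0},{"grip":1,"slide":[0,0,0],"yaw":0}]'
```

```text
clock: 28.4
position: [0.6133, -0.0261, 0.1624]
ee_rot: [-0.017, 1.0, 0.0, 0.001]
ft_force: [-0.2, -0.1, -0.1]
grip_width: 0.1
grasp_force: 43.2
clock: 28.8
position: [0.6145, -0.0265, 0.2409]
ee_rot: [-0.017, 1.0, 0.0, 0.004]
ft_force: [0.2, -1.1, -1.3]
grip_width: 0.095
grasp_force: 43.2
```

```bash
python3 -m jog '[{"grip":1,"slide":[4.4,0,0],"yaw":0},{"grip":1,"slide":[4.4,0,0],"yaw":0},{"grip":1,"slide":[4.4,0,0],"yaw":0},{"grip":1,"slide":[4.4,0,0],"yaw":0},{"grip":1,"slide":[0,-3,0],"yaw":-0.06},{"grip":1,"slide":[0,-3,0],"yaw":0},{"grip":1,"slide":[0,0,0],"yaw":0},{"grip":1,"slide":[0,0,0],"yaw":0}]'
cat > tub.py <<'E'
from h import *
K={c:manip.calibration(c) for c in("scene","side")};MK={}
for c in K:
    manip.camera(c);d=manip.masks_of("tub",c)
    if d:
        m=d[0]["region"];MK[c]=(m.astype(np.float32),K[c])
        # compare against nominal silhouette: extents
        s=sil(box(.15,.2,0,.055),(.437,-.093,.1),K[c])>.5
        for n,q in(("seen",m),("nominal",s)):
            y,x=np.nonzero(q);print(c,n,x.min(),x.max(),y.min(),y.max(),q.sum())
        r=fit(box(.15,.2,0,.055),[MK[c]],(.437,-.093));print(c,np.round(r[0],3),round(r[1],3))
E
python3 tub.py
```

```text
clock: 29.6
position: [0.4405, -0.0921, 0.2361]
ee_rot: [-0.046, 0.999, 0.0, 0.0]
ft_force: [-0.1, 0.5, -1.1]
grip_width: 0.093
grasp_force: 43.2
scene seen 225 303 156 211 2604
scene nominal 225 301 151 211 2858
scene [ 0.436 -0.092  3.232] 0.111
side seen 209 306 221 313 4893
side nominal 208 305 214 314 5877
side [ 0.438 -0.093  0.11 ] 0.181
```

```bash
python3 -m jog '[{"grip":1,"slide":[0,0,3.5],"yaw":0},{"grip":1,"slide":[0,0,3],"yaw":0},{"grip":1,"slide":[0,0,0.8],"yaw":0},{"grip":1,"slide":[0,0,0],"yaw":0},{"grip":1,"slide":[0,0,0.3],"yaw":0},{"grip":1,"slide":[0,0,0.2],"yaw":0},{"grip":1,"slide":[0,0,0],"yaw":0}]'
```

```text
clock: 30.5
position: [0.441, -0.0918, 0.1585]
ee_rot: [-0.047, 0.999, 0.0, 0.001]
ft_force: [0.1, 0.7, -0.8]
grip_width: 0.101
grasp_force: 43.1
```

```bash
python3 -m jog '[{"grip":0.2,"slide":[0,0,0],"yaw":0},{"grip":0.2,"slide":[0,0,0],"yaw":0},{"grip":0.2,"slide":[0,0,0],"yaw":0},{"grip":0.2,"slide":[0,-2,0],"yaw":0},{"grip":0.2,"slide":[0,-2,0],"yaw":0},{"grip":0.2,"slide":[0,-1,0],"yaw":0},{"grip":0.2,"slide":[0,0,-4],"yaw":0},{"grip":0.2,"slide":[0,0,-4.5],"yaw":0}]'; python3 -m jog '[{"grip":0.45,"slide":[0,4,-4],"yaw":0},{"grip":0.45,"slide":[0,1,-2],"yaw":0},{"grip":0.45,"slide":[0,0,0],"yaw":0},{"grip":0.45,"slide":[0,0,0],"yaw":0}]'; python3 look.py w12 screen1:.02 tub:.03;
```

```text
clock: 31.3
position: [0.4442, -0.1421, 0.2429]
ee_rot: [-0.046, 0.999, -0.001, -0.002]
ft_force: [2.3, 0.6, 0.8]
grip_width: 0.402
grasp_force: 0.0
clock: 31.7
position: [0.441, -0.0966, 0.2981]
ee_rot: [-0.047, 0.999, 0.0, 0.0]
ft_force: [-0.5, -0.7, -0.2]
grip_width: 0.274
grasp_force: 0.0
t 31.7 tcp [ 0.441  -0.0966  0.2981] 
 [[-0.996, -0.094, 0.001], [-0.094, 0.996, 0.0], [-0.001, 0.0, -1.0]] w 0.274 q7 1.72
cam [ 0.361 -0.105  0.368] [ 0.318  0.031 -0.948]
screen1 0.7 [222.0, 159.0] 6670 [ 0.447 -0.141  0.02 ]
screen1 0.61 [456.0, 300.0] 5455 [0.613 0.187 0.02 ]
screen1 0.59 [273.0, 316.0] 776 [ 0.664 -0.059  0.02 ]
tub 0.76 [288.0, 153.0] 20111 [ 0.43  -0.068  0.03 ]
```

View pics/w12.png

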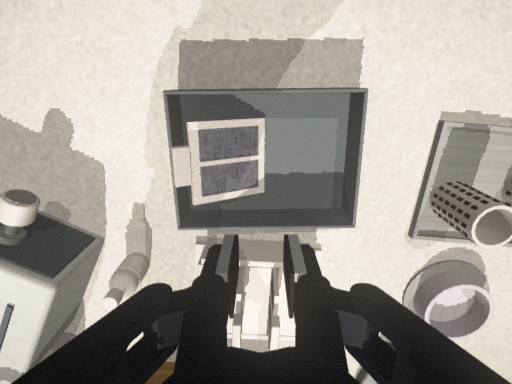

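The screen lies in the tub, leaning on the left wall around (225,160). Next is the middle screen.

```bash
python3 -m jog '[{"grip":0.45,"slide":[0,0,0],"yaw":0.06},{"grip":0.45,"slide":[-4.36,0.6,0],"yaw":0},{"grip":0.45,"slide":[-4.36,0.6,0],"yaw":0},{"grip":0.45,"slide":[-4.36,0.6,0],"yaw":0},{"grip":0.45,"slide":[-4.36,0.6,0],"yaw":0},{"grip":0.45,"slide":[0,0,3],"yaw":0},{"grip":0.45,"slide":[0,0,0],"yaw":0},{"grip":0.45,"slide":[0,0,0],"yaw":0}]'; cat > al.py <<'E'
from h import *
k=manip.calibration("wrist");o=manip.get_obs()["position"];im=manip.camera("wrist");cv2.imwrite(f"pics/al{int(o[1]*1000)}.png",im);print(o)
ds=manip.masks_of("screen1","wrist")
c=proj([o[0],o[1],.116],k)[0];print("tool axis at tab top px",c)
for d in ds:
    m=d["region"];
    if d["conf"]<.3: continue
    # columns of mask on the row of tab centre
    r=int(c[1]);
    if m[r-15:r+15].sum()==0: continue
    xs=np.nonzero(m[r-15:r+15].mean(0)>.5)[0];
    if len(xs): print(round(d["conf"],2),"cols",xs.min(),xs.max(),"tab(left 9mm) y:",[round(back((u,r),.116,k)[1],4) for u in(xs.min(),xs.max()+1)])
E
python3 al.py
```

```text
clock: 32.65
position: [0.6135, -0.0676, 0.2676]
ee_rot: [-0.016, 1.0, -0.0, -0.001]
ft_force: [-0.7, 0.9, 1.0]
grip_width: 0.275
grasp_force: 0.0
[ 0.61351701 -0.06764785  0.26757758]
tool axis at tab top px [261.65250542 195.85490067]
0.78 cols 257 268 tab(left 9mm) y: [np.float64(-0.0712), np.float64(-0.062)]
```

```bash
python3 -m jog '[{"grip":0.45,"slide":[0,0.1,3],"yaw":0},{"grip":0.45,"slide":[0,0,3],"yaw":0},{"grip":0.45,"slide":[0,0,2.6],"yaw":0},{"grip":0.45,"slide":[0,0,2],"yaw":0},{"grip":1,"slide":[0,0,0],"yaw":0},{"grip":1,"slide":[0,0,0],"yaw":0},{"grip":1,"slide":[0,0,0],"yaw":0},{"grip":1,"slide":[0,0,0],"yaw":0}]' 40; python3 -m jog '[{"grip":1,"slide":[0,0,-2],"yaw":0},{"grip":1,"slide":[0,0,-2.5],"yaw":0},{"grip":1,"slide":[0,0,-3],"yaw":0},{"grip":1,"slide":[0,0,0],"yaw":0}]'
```

```text
clock: 33.55
position: [0.615, -0.0656, 0.1638]
ee_rot: [-0.017, 1.0, 0.0, 0.001]
ft_force: [0.2, -0.0, -0.3]
grip_width: 0.098
grasp_force: 43.1
clock: 33.95
position: [0.6162, -0.0662, 0.2422]
ee_rot: [-0.017, 1.0, 0.0, 0.004]
ft_force: [0.9, 0.3, -0.1]
grip_width: 0.092
grasp_force: 43.2
```

```bash
python3 -m jog '[{"grip":1,"slide":[4.4,0,0],"yaw":0},{"grip":1,"slide":[4.4,0,0],"yaw":0},{"grip":1,"slide":[4.4,0,0],"yaw":0},{"grip":1,"slide":[4.4,0,0],"yaw":0},{"grip":1,"slide":[0,0.9,0],"yaw":-0.06},{"grip":1,"slide":[0,0,0],"yaw":0},{"grip":1,"slide":[0,0,0],"yaw":0}]';python3 tub.py
```

```text
clock: 34.65
position: [0.4389, -0.0625, 0.2376]
ee_rot: [-0.047, 0.999, 0.0, 0.001]
ft_force: [1.5, 0.1, -0.4]
grip_width: 0.097
grasp_force: 43.2
scene seen 186 245 181 228 1786
scene nominal 225 301 151 211 2858
scene [ 0.609 -0.097 -0.336] 0.414
side seen 209 304 224 312 3972
side nominal 208 305 214 314 5877
side [ 0.439 -0.092  0.102] 0.325
```

```bash
python3 -m jog '[{"grip":1,"slide":[0,0,3.5],"yaw":0},{"grip":1,"slide":[0,0,3],"yaw":0},{"grip":1,"slide":[0,0,0.9],"yaw":0},{"grip":1,"slide":[0,0,0.2],"yaw":0},{"grip":1,"slide":[0,0,0],"yaw":0},{"grip":1,"slide":[0,0,0],"yaw":0}]'; python3 -m jog '[{"grip":0.2,"slide":[0,0,0],"yaw":0},{"grip":0.2,"slide":[0,0,0],"yaw":0},{"grip":0.2,"slide":[0,0,0],"yaw":0},{"grip":0.2,"slide":[0,-2,0],"yaw":0},{"grip":0.2,"slide":[0,-2,0],"yaw":0},{"grip":0.2,"slide":[0,-1,0],"yaw":0},{"grip":0.2,"slide":[0,0,-4],"yaw":0},{"grip":0.2,"slide":[0,0,-4.5],"yaw":0}]';  python3 -m jog '[{"grip":0.45,"slide":[0,1,-4],"yaw":0},{"grip":0.45,"slide":[0,0,-2],"yaw":0},{"grip":0.45,"slide":[0,0,0],"yaw":0},{"grip":0.45,"slide":[0,0,0],"yaw":0}]'; python3 look.py w13 screen1:.02 tub:.03
```

```text
clock: 35.45
position: [0.439, -0.0626, 0.1624]
ee_rot: [-0.047, 0.999, 0.0, 0.001]
ft_force: [0.0, 0.6, -0.9]
grip_width: 0.098
grasp_force: 43.1
clock: 36.25
position: [0.4419, -0.113, 0.2464]
ee_rot: [-0.046, 0.999, -0.001, -0.002]
ft_force: [1.2, 1.7, -0.1]
grip_width: 0.402
grasp_force: 0.0
clock: 36.65
position: [0.4419, -0.1024, 0.3061]
ee_rot: [-0.047, 0.999, 0.0, 0.0]
ft_force: [-0.4, 0.4, 0.3]
grip_width: 0.272
grasp_force: 0.0
t 36.65 tcp [ 0.4419 -0.1024  0.3061] 
 [[-0.996, -0.094, 0.001], [-0.094, 0.996, 0.001], [-0.001, 0.001, -1.0]] w 0.272 q7 1.71
cam [ 0.362 -0.111  0.376] [ 0.318  0.031 -0.948]
screen1 0.89 [202.0, 160.0] 2053 [ 0.452 -0.171  0.02 ]
screen1 0.82 [243.0, 314.0] 540 [ 0.672 -0.106  0.02 ]
screen1 0.81 [250.0, 158.0] 6099 [ 0.446 -0.116  0.02 ]
screen1 0.52 [302.0, 147.0] 17634 [ 0.427 -0.056  0.02 ]
tub 0.66 [300.0, 150.0] 17584 [ 0.428 -0.059  0.03 ]
```

```bash
python3 -m jog '[{"grip":0.45,"slide":[0,0,0],"yaw":0.06},{"grip":0.45,"slide":[-4.3,-0.24,0],"yaw":0},{"grip":0.45,"slide":[-4.3,-0.24,0],"yaw":0},{"grip":0.45,"slide":[-4.3,-0.24,0],"yaw":0},{"grip":0.45,"slide":[-4.3,-0.24,0],"yaw":0},{"grip":0.45,"slide":[0,0,4],"yaw":0},{"grip":0.45,"slide":[0,0,0],"yaw":0},{"grip":0.45,"slide":[0,0,0],"yaw":0}]'; python3 al.py
```

```text
clock: 37.6
position: [0.6127, -0.1066, 0.2656]
ee_rot: [-0.016, 1.0, -0.0, -0.002]
ft_force: [0.5, 0.9, 0.4]
grip_width: 0.276
grasp_force: 0.0
[ 0.6126731  -0.10661044  0.26556322]
tool axis at tab top px [261.6098085  196.85630494]
0.63 cols 464 511 tab(left 9mm) y: [np.float64(0.0472), np.float64(0.0836)]
0.57 cols 255 267 tab(left 9mm) y: [np.float64(-0.1117), np.float64(-0.1018)]
```

```bash
python3 -m jog '[{"grip":0.45,"slide":[0,0,3],"yaw":0},{"grip":0.45,"slide":[0,0,3],"yaw":0},{"grip":0.45,"slide":[0,0,2.6],"yaw":0},{"grip":0.45,"slide":[0,0,1.8],"yaw":0},{"grip":1,"slide":[0,0,0],"yaw":0},{"grip":1,"slide":[0,0,0],"yaw":0},{"grip":1,"slide":[0,0,0],"yaw":0},{"grip":1,"slide":[0,0,0],"yaw":0}]' 40; python3 -m jog '[{"grip":1,"slide":[0,0,-2],"yaw":0},{"grip":1,"slide":[0,0,-2.5],"yaw":0},{"grip":1,"slide":[0,0,-3],"yaw":0},{"grip":1,"slide":[0,0,-1],"yaw":0}]'
```

```text
clock: 38.5
position: [0.6143, -0.1062, 0.1638]
ee_rot: [-0.017, 1.0, 0.0, 0.001]
ft_force: [0.6, -0.3, -0.2]
grip_width: 0.094
grasp_force: 43.1
clock: 38.9
position: [0.6148, -0.1067, 0.2509]
ee_rot: [-0.017, 1.0, -0.0, 0.002]
ft_force: [0.4, -1.0, -1.1]
grip_width: 0.097
grasp_force: 43.2
```

```bash
python3 -m jog '[{"grip":1,"slide":[4.4,0,0],"yaw":0},{"grip":1,"slide":[4.4,0,0],"yaw":0},{"grip":1,"slide":[4.4,0,0],"yaw":0},{"grip":1,"slide":[4.4,0,0],"yaw":0},{"grip":1,"slide":[0,3.4,0],"yaw":-0.06},{"grip":1,"slide":[0,3.3,0],"yaw":0},{"grip":1,"slide":[0,0,0],"yaw":0},{"grip":1,"slide":[0,0,0],"yaw":0}]';python3 tub.py
```

```text
clock: 39.7
position: [0.4412, -0.0445, 0.2481]
ee_rot: [-0.047, 0.999, 0.001, -0.0]
ft_force: [-0.0, 0.2, -1.4]
grip_width: 0.093
grasp_force: 43.1
scene seen 225 302 152 211 1734
scene nominal 225 301 151 211 2858
scene [ 0.436 -0.093  0.105] 0.398
side seen 209 305 222 313 4016
side nominal 208 305 214 314 5877
side [ 0.439 -0.093  3.246] 0.318
```

```bash
python3 -m jog '[{"grip":1,"slide":[0,0,4],"yaw":0},{"grip":1,"slide":[0,0,3.5],"yaw":0},{"grip":1,"slide":[0,0,0.9],"yaw":0},{"grip":1,"slide":[0,0,0.3],"yaw":0},{"grip":1,"slide":[0,0,0],"yaw":0},{"grip":1,"slide":[0,0,0],"yaw":0}]'; python3 -m jog '[{"grip":0.2,"slide":[0,0,0],"yaw":0},{"grip":0.2,"slide":[0,0,0],"yaw":0},{"grip":0.2,"slide":[0,0,0],"yaw":0},{"grip":0.2,"slide":[0,-2,0],"yaw":0},{"grip":0.2,"slide":[0,-2,0],"yaw":0},{"grip":0.2,"slide":[0,-1,0],"yaw":0},{"grip":0.2,"slide":[0,0,-4],"yaw":0},{"grip":0.2,"slide":[0,0,-4.5],"yaw":0}]';  python3 -m jog '[{"grip":0,"slide":[0,0,-4],"yaw":0},{"grip":-1,"slide":[0,-1,-2],"yaw":0},{"grip":-1,"slide":[0,0,0],"yaw":0},{"grip":-1,"slide":[0,0,0],"yaw":0}]'; python3 look.py w14 screen1:.02 tub:.03; python3 - <<'E'
from h import *
for c in("scene","side"):
    k=manip.calibration(c);cv2.imwrite(f"pics/{c}4.png",manip.camera(c))
    for t in("lid","fine","coarse"):print(c,t,[(round(d["conf"],2),np.round(d["centre"])) for d in manip.masks_of(t,c)[:1]])
w=cv2.imread("pics/w14.png");b=cv2.imread("pics/scene4.png")[120:300,160:400];b=cv2.resize(b,(288,216));s=cv2.imread("pics/side4.png")[100:320,160:440];s=cv2.resize(s,(288,216))
p=np.zeros((432,800,3),np.uint8);p[:384,:512]=w;p[:216,512:]=b;p[216:,512:]=s;cv2.imwrite("pics/c6.png",p)
E
```

```text
clock: 40.5
position: [0.4421, -0.045, 0.1623]
ee_rot: [-0.046, 0.999, 0.0, 0.0]
ft_force: [0.2, -0.2, -0.9]
grip_width: 0.097
grasp_force: 43.1
clock: 41.3
position: [0.4449, -0.0955, 0.2461]
ee_rot: [-0.046, 0.999, -0.001, -0.002]
ft_force: [1.4, 1.3, 1.5]
grip_width: 0.398
grasp_force: 0.0
clock: 41.7
position: [0.4468, -0.1046, 0.3058]
ee_rot: [-0.046, 0.999, 0.001, -0.0]
ft_force: [-0.9, 0.7, -0.1]
grip_width: 0.977
grasp_force: 0.0
t 41.7 tcp [ 0.4468 -0.1046  0.3058] 
 [[-0.996, -0.093, -0.001], [-0.093, 0.996, 0.001], [0.0, 0.001, -1.0]] w 0.977 q7 1.7
cam [ 0.366 -0.113  0.376] [ 0.317  0.031 -0.948]
screen1 0.88 [270.0, 158.0] 5943 [ 0.448 -0.094  0.02 ]
screen1 0.77 [202.0, 153.0] 2011 [ 0.449 -0.174  0.02 ]
screen1 0.72 [224.0, 146.0] 1712 [ 0.438 -0.149  0.02 ]
screen1 0.68 [310.0, 138.0] 15778 [ 0.42 -0.05  0.02]
scene lid [(0.75, array([272., 193.]))]
scene fine [(0.75, array([368., 330.]))]
scene coarse [(0.78, array([329., 240.]))]
side lid [(0.66, array([218., 169.]))]
side fine [(0.95, array([236., 186.]))]
side coarse [(0.59, array([262., 270.]))]
```

View pics/c6.png

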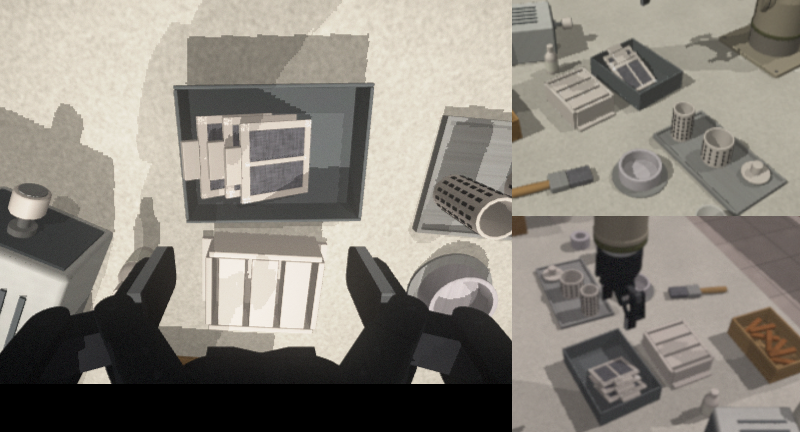

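The rack is empty, three screens lie in the tub around (255,158), and all the parts stand upright. Next is the knob.

```bash
python3 -m jog '[{"grip":-1,"slide":[0,0,0],"yaw":0.114},{"grip":-1,"slide":[0,0,0],"yaw":0.114},{"grip":-1,"slide":[0,0,0],"yaw":0.114},{"grip":-1,"slide":[0,0,0],"yaw":0.114},{"grip":-1,"slide":[-2.35,-3.4,0],"yaw":0},{"grip":-1,"slide":[-2.35,-3.4,0],"yaw":0},{"grip":-1,"slide":[-2.35,-3.4,0],"yaw":0},{"grip":-1,"slide":[-2.35,-3.4,0],"yaw":0}]'; python3 -m jog '[{"grip":-1,"slide":[-2.35,-3.4,0],"yaw":0},{"grip":-1,"slide":[-2.35,-3.4,0],"yaw":0},{"grip":-1,"slide":[0,0,0],"yaw":0},{"grip":-1,"slide":[0,0,0],"yaw":0}]'; python3 look.py w15 fan_knob:.076
```

```text
clock: 43.05
position: [0.4876, -0.266, 0.306]
ee_rot: [0.179, 0.984, -0.0, -0.0]
ft_force: [0.3, 1.1, 2.1]
grip_width: 1.001
grasp_force: 0.0
clock: 43.45
position: [0.5056, -0.3468, 0.3052]
ee_rot: [0.182, 0.983, -0.0, -0.001]
ft_force: [0.4, 0.6, -0.1]
grip_width: 1.005
grasp_force: 0.0
t 43.45 tcp [ 0.5056 -0.3468  0.3052] 
 [[-0.934, 0.358, -0.003], [0.358, 0.934, -0.0], [0.002, -0.001, -1.0]] w 1.005 q7 2.05
cam [ 0.431 -0.318  0.376] [ 0.295 -0.114 -0.949]
fan_knob 0.87 [262.0, 170.0] 1167 [ 0.507 -0.346  0.076]
```

```bash
python3 -m jog '[{"grip":-1,"slide":[0,0,4.5],"yaw":0},{"grip":-1,"slide":[0,0,4.5],"yaw":0},{"grip":-1,"slide":[0,0,4.5],"yaw":0},{"grip":-1,"slide":[0,0,3.8],"yaw":0},{"grip":-1,"slide":[0,0,0],"yaw":0},{"grip":1,"slide":[0,0,0],"yaw":0},{"grip":1,"slide":[0,0,0],"yaw":0},{"grip":1,"slide":[0,0,0],"yaw":0}]' 50; python3 -m jog '[{"grip":1,"slide":[0,0,0],"yaw":0},{"grip":1,"slide":[0,0,0],"yaw":0},{"grip":1,"slide":[0,0,0],"yaw":0}]';python3 -m jog '[{"grip":1,"slide":[0.6,0,0],"yaw":0},{"grip":1,"slide":[0.6,0,0],"yaw":0},{"grip":1,"slide":[0.6,0,0],"yaw":0},{"grip":1,"slide":[0.6,0,0],"yaw":0},{"grip":1,"slide":[0.5,0,0],"yaw":0},{"grip":1,"slide":[0.5,0,0],"yaw":0},{"grip":1,"slide":[0.4,0,0],"yaw":0},{"grip":1,"slide":[0,0,0],"yaw":0}]'
```

```text
clock: 44.35
position: [0.5072, -0.3457, 0.1352]
ee_rot: [0.18, 0.984, -0.0, 0.001]
ft_force: [-0.4, 1.2, 0.1]
grip_width: 0.516
grasp_force: 0.0
clock: 44.65
position: [0.5072, -0.345, 0.135]
ee_rot: [0.18, 0.984, 0.001, 0.001]
ft_force: [-1.9, 5.4, 12.7]
grip_width: 0.38
grasp_force: 48.6
clock: 45.45
position: [0.4749, -0.3321, 0.1352]
ee_rot: [0.18, 0.984, -0.001, 0.005]
ft_force: [15.2, -3.5, -3.8]
grip_width: 0.378
grasp_force: 51.8
```

```bash
python3 -m jog '[{"grip":-1,"slide":[0,0,0],"yaw":0},{"grip":-1,"slide":[0,0,0],"yaw":0},{"grip":-1,"slide":[0,0,0],"yaw":0},{"grip":-1,"slide":[0,0,-3],"yaw":0},{"grip":-1,"slide":[0,0,-4.5],"yaw":0},{"grip":-1,"slide":[0,0,-5],"yaw":0},{"grip":-1,"slide":[0,0,-3],"yaw":0},{"grip":-1,"slide":[0,0,0],"yaw":0}]'; python3 look.py w16 fan_knob:.076; python3 - <<'E'
from h import *
for c in("scene","side"):
    k=manip.calibration(c);manip.camera(c)
    for t in("fan_knob","lid","fine","coarse","tub","stain_bottle","screen1"):print(c,t,[(round(d["conf"],2),np.round(d["centre"]).tolist()) for d in manip.masks_of(t,c)[:3]])
E
```

```text
clock: 46.25
position: [0.4714, -0.3335, 0.2921]
ee_rot: [0.181, 0.984, -0.001, 0.002]
ft_force: [-0.1, 0.3, 0.0]
grip_width: 1.001
grasp_force: 0.0
t 46.25 tcp [ 0.4714 -0.3335  0.2921] 
 [[-0.935, 0.356, 0.005], [0.356, 0.935, -0.002], [-0.005, -0.0, -1.0]] w 1.001 q7 2.04
cam [ 0.396 -0.305  0.362] [ 0.302 -0.115 -0.946]
fan_knob 0.57 [264.0, 180.0] 1673 [ 0.481 -0.334  0.076]
scene fan_knob [(0.4, [213.0, 142.0])]
scene lid [(0.87, [364.0, 262.0])]
scene fine [(0.93, [299.0, 220.0]), (0.67, [258.0, 180.0]), (0.27, [216.0, 201.0])]
scene coarse [(0.85, [332.0, 239.0])]
scene tub [(0.9, [276.0, 184.0]), (0.43, [242.0, 163.0])]
scene stain_bottle [(0.71, [246.0, 166.0]), (0.46, [191.0, 167.0])]
scene screen1 [(0.96, [254.0, 177.0]), (0.58, [242.0, 164.0]), (0.41, [247.0, 163.0])]
side fan_knob [(0.58, [324.0, 339.0])]
side lid [(0.62, [198.0, 158.0]), (0.28, [253.0, 133.0])]
side fine [(0.65, [238.0, 185.0]), (0.47, [265.0, 254.0]), (0.3, [280.0, 277.0])]
side coarse [(0.57, [218.0, 169.0])]
side tub [(0.7, [258.0, 245.0])]
side stain_bottle [(0.69, [357.0, 287.0]), (0.65, [222.0, 125.0]), (0.16, [276.0, 175.0])]
side screen1 [(0.85, [277.0, 276.0]), (0.61, [273.0, 270.0]), (0.6, [269.0, 256.0])]
```

```bash
python3 -c "
from workcell import manip
print(manip.hand_in())"
```

```text
the job is handed in; nothing more can be done
None
```

I finished the task and handed it in at about 46 s: the fan was stopped, the lid and both strainers stand upright on the drip tray, all three screens present are in the wash tub, and the knob is fully out again; hand-in returned no verdict.

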